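# Mix a bowl of nut-and-shortbread snack at the pedal dispenser

### The job

Put every shortbread piece from the board into the dispenser's bowl, and press the dispenser's pedal right down to its stop for a second so that all the hazelnuts roll out of its tipping tray into the bowl, then let the pedal spring back up. Once everything is in the bowl, take the wooden stirring stick by its top, stir the mix clockwise (seen from above) for two full turns with the foot of the stick down near the bottom of the bowl, and stand the stick upright in its little clay pot again. Leave the bottle, the jar and the tub alone.

Things in the scene. Friction and masses are not known exactly. Their poses are not given: they have to be found in the camera images.
- dispenser: Snack dispenser, fixed, turned up to 0.25 rad. Origin: on the counter (z = 0) under the centre of its bowl; x away from its front (the pedal side, -x), y to its left. Steel base plate x -90 to 90 mm, y -90 to 250 mm, 12 mm thick. It carries the fixed white bowl and a grey cabinet (x -45 to 55, y 123 to 238, 90 mm high) with the tipping tray on top.
- bowl_in (a point): Centre of the bowl's flat inner floor, 18 mm above the counter; axes as the dispenser's. White bowl, fixed: outer diameter 166 mm, inner 156 mm (floor about 150 mm across), rim 49 mm above this point.
- tray_lip (a point): Middle of the open lip of the aluminium tipping tray at rest (fixed point), on the bowl's side. Tray: 68 mm wide (dispenser's x), 150 mm long (y 89 to 237), side walls 28 mm, top at most 165 mm above the counter. It leans back at rest and holds the nuts; the pedal tips it by 1.7 times its own angle and they roll into the bowl. It falls back when the pedal is let go.
- pedal (a joint): Angle of the dispenser's pedal (rad): 0 up at rest, 0.35 at its lower stop. Spring return: about 3 N at the pad to start it, 8 N at the stop.
- pedal_pad (a point): Middle of the top of the pedal's black rubber pad (40 by 44 mm), moving with it. The pedal is a dark steel plate 100 mm long, 50 mm wide, sticking out to -x from the cabinet's front; its hinge (along y) is at x = -45, y = 170, z = 55 mm in the dispenser's frame. The pad is 80 mm from the hinge, 69 mm above the counter at rest; it goes down 28 mm to the stop.
- board: Dark wooden board, fixed, 210 mm (x) by 150 mm (y), 14 mm thick, the pieces lie on it. Origin: centre of its underside, on the counter.
- rest_in (a point): Centre of the inner floor, 6 mm above the counter, of the small terracotta pot in which the stick stands: fixed, outer diameter 60 mm, inner diameter 50 mm, rim 34 mm above the counter.
- stick: Pale wooden stirring stick, loose, 60 g, 155 mm long, standing upright in the clay pot. Origin: centre of the underside of its foot; z along the stick to its top. Foot 28 mm in diameter and 16 mm high, above it a round rod 18 mm in diameter up to the top. Grip it about 120 to 130 mm above its foot.
- piece0: One of 3 to 5 equal pieces of hard pale-brown shortbread (some may be absent), loose, about 20 g, 26 mm (x) by 20 mm (y) by 18 mm (z). Origin: centre of its underside.
- piece1: One of 3 to 5 equal pieces of hard pale-brown shortbread (some may be absent), loose, about 20 g, 26 mm (x) by 20 mm (y) by 18 mm (z). Origin: centre of its underside.
- piece2: One of 3 to 5 equal pieces of hard pale-brown shortbread (some may be absent), loose, about 20 g, 26 mm (x) by 20 mm (y) by 18 mm (z). Origin: centre of its underside.
- piece3: One of 3 to 5 equal pieces of hard pale-brown shortbread (some may be absent), loose, about 20 g, 26 mm (x) by 20 mm (y) by 18 mm (z). Origin: centre of its underside.
- piece4: One of 3 to 5 equal pieces of hard pale-brown shortbread (some may be absent), loose, about 20 g, 26 mm (x) by 20 mm (y) by 18 mm (z). Origin: centre of its underside.
- nut0_center (a point): Centre of one of the six hazelnuts, brown balls of 18 mm diameter, about 10 g, at the back of the tipping tray at the start. Its axes mean nothing.
- nut1_center (a point): Centre of one of the six hazelnuts, brown balls of 18 mm diameter, about 10 g, at the back of the tipping tray at the start. Its axes mean nothing.
- nut2_center (a point): Centre of one of the six hazelnuts, brown balls of 18 mm diameter, about 10 g, at the back of the tipping tray at the start. Its axes mean nothing.
- nut3_center (a point): Centre of one of the six hazelnuts, brown balls of 18 mm diameter, about 10 g, at the back of the tipping tray at the start. Its axes mean nothing.
- nut4_center (a point): Centre of one of the six hazelnuts, brown balls of 18 mm diameter, about 10 g, at the back of the tipping tray at the start. Its axes mean nothing.
- nut5_center (a point): Centre of one of the six hazelnuts, brown balls of 18 mm diameter, about 10 g, at the back of the tipping tray at the start. Its axes mean nothing.
- sauce: Bystander: amber sauce bottle, diameter 60 mm, height 190 mm. Origin: centre of its underside.
- mustard: Bystander: yellow jar, diameter 68 mm, height 100 mm. Origin: centre of its underside.
- tub: Bystander: blue food tub with lid, diameter 112 mm, height 69 mm. Origin: centre of its underside.
Mind the look-alikes: they are no part of the job. What is shaped like the piece0 but blue is not meant.

How it is judged:
By the outcome, as a careful person would: the job done as asked, in the order asked, and still so for the second after the job is handed in, with the robot touching nothing.
Of piece0, piece1, piece2, piece3, piece4 only 3 to 5 are there at a start; the rules pass over those that are not, and their reading is None.
At some moment in a run one of piece0, piece1, piece2, piece3, piece4 may be knocked a few centimetres aside while the robot is not near it.
It also fails if it takes over 210 s, if anything falls off the work surface, if the arm or the gripper's body presses on something with over 40 N, if the wrist force passes 120 N, or if a joint passes its speed limit or range.

### The arm

A 6-joint arm with a two-finger parallel gripper is mounted at the origin on the work surface. World frame = base frame: x ahead of the robot, y to its left, z up, the work surface at z = 0. Lengths are in m, angles in rad, forces in N, time in s.
With the tool pointing down it reaches from about 0.425 to 0.95 m from the base axis. Payload 3.5 kg.
Tool frame: the origin (TCP) lies at the very end of the fingers, on their centre line; the grasp point (between the pads) lies 19 mm behind it; y points along the fingers, z is the direction in which the jaws open and shut, and the axes are right-handed (so a half turn about y gives the same grasp; the last joint's range is limited). The gripper opens to 85 mm and grips with 20 to 120 N. Pads are 22 mm wide; open, the fingers measure 114 mm over their backs; the gripper's body (76 mm by 85 mm) begins 54 mm behind the grasp point. The pads swing forward as they close: fully open they stand 13 mm farther back than shut.
Start: joints at [-1.313, 0.286, 1.577, -0, 1.279, -0.15], TCP at [0.268, -0.62, 0.231] pointing down, gripper open.
Joint ranges: [-2.77, 2.77], [-0.9, 2.22], [0.21, 2.48], [-1.53, 4.67], [0.24, 2.81], [-2.84, 2.84]. Speed limits (rad/s): [2.79, 2.79, 3.14, 3.14, 3.14, 3.14].

### API

Orientations are given as a unit quaternion [x, y, z, w].
In Python, from plant import ctrl, cams gives the robot as it stands.
- The arm moves only by the tool play_rows, never from a script. Its argument "steps" is a list of rows, each an object of numbers: "claw": the finger opening in cm, from 0 to 8.54; "tx", "ty", "tz": the shift along the tool's x, y, z in cm; "ax", "ay", "az": the turn, a rotation vector about the tool's x, y, z in degrees. A call has 1 to 12 rows; each row is the pose to reach, as a shift and turn from the pose commanded when the call began, along the tool's axes at that moment; what a row does not reach only later rows make up. A row lasts 1/12 s, in which the tool goes at most 41.7 mm and 7.16 degrees, less where a joint would pass 70% of its speed; a pose out of reach is approached as far as the arm can. A call with a gripper value outside its range is refused whole. The fingers move at their own pace and stop on an object; "grip_force" is the grip in N (left out, the last holds). Time passes only in rows, so rows that repeat a pose let the fingers close. It gives the time, the measured TCP pose, the force and the opening at its end, in the units of the state.
- ctrl.get_state(): the state, without advancing time (a new reading comes with each control period).
- cams.read_camera(name): name is "scene" or "top" or "wrist"; returns (picture, depth): 400x640x3 uint8, blue, green, red; 400x640 float32, m along the optical axis (not along the pixel's ray), 0 where there is no reading.
- cams.camera_model(name): a dict with "intrinsics" (3x3 intrinsics, pixels), "distortion" ([k1, k2, p1, p2, k3] as OpenCV has them; the pictures are not rectified), "rvec" (rotation vector, rad) and "tvec" (3), from world to camera coordinates, as OpenCV has them; the wrist camera has in their place "tool_from_camera" (4x4, takes a point from camera to tool coordinates, whose origin is the TCP and whose axes are the tool frame's). Camera axes: x right, y down, z forward; pixel columns grow to the right and rows downward; lengths in m; the calibration is good to about 2 mm. A picture is of the moment at which its call begins: read the wrist's pose just before it. camera_model takes no time and is no camera call.
- ctrl.sign_off(): hands the job in, once; it reports no verdict.
The state is a dict: "time": time; "qpos": joint angles; "dq": joint speeds; "joint_efforts": joint torques, N m; "eef_pos": TCP position; "tcp_rot": TCP orientation; "contact_force": force on the tool from outside, world axes, zero at the start; "wrist_torque": the same for the moment, N m; "opening": opening from 0.0 (shut) to 1.0 (fully open).
Only numpy, scipy, OpenCV 4.12 (cv2) and the standard library are available. Lean on these libraries where they do the work, as an engineer would, in place of code of your own. Each camera call takes 0.05 s, during which the arm holds its last target.

## Working session

There is one attempt and no reset: what is moved stays moved. The work goes in short steps, Python scripts to look and compute and a tool call to move; the robot and the scene stay as the last step left them, time stands still between calls to the robot, and variables do not carry over. Pictures are saved under pics/ and viewed, and the job is handed in when it is done.

Besides the shell and the picture viewer there is one more tool, called after "Emit:" as name(argument=value, ...), one argument or row to a line, values as JSON. play_rows: Moves the arm, as the interface text tells. Its arguments: {"type":"object","properties":{"steps":{"type":"array","items":{"type":"object","properties":{"claw":{"type":"number"},"tx":{"type":"number"},"ty":{"type":"number"},"tz":{"type":"number"},"ax":{"type":"number"},"ay":{"type":"number"},"az":{"type":"number"}}}},"grip_force":{"type":"number"}},"required":["steps"]}

```bash
ls; mkdir -p pics; cat > h.py <<'E'
import numpy as np,cv2
from plant import ctrl,cams
from scipy.spatial.transform import Rotation as R
def look(n,f):
    s=ctrl.get_state(); p,d=cams.read_camera(n); m=cams.camera_model(n)
    np.savez('last_%s.npz'%n,p=p,d=d,pos=s['eef_pos'],rot=s['tcp_rot'])
    cv2.imwrite('pics/'+f,p); return p,d,m,s
def w2(n,uv,z=None,depth=None,D=None):
    """pixels to world: with depth image value, or on plane z"""
    m=cams.camera_model(n); L=np.load('last_%s.npz'%n)
    uv=np.array(uv,float).reshape(-1,1,2)
    r=cv2.undistortPoints(uv,np.array(m['intrinsics'],float),np.array(m['distortion'],float)).reshape(-1,2)
    r=np.c_[r,np.ones(len(r))]
    if 'rvec' in m:
        Rm=cv2.Rodrigues(np.array(m['rvec'],float))[0]; t=np.array(m['tvec'],float).ravel()
        A=Rm.T; c=-Rm.T@t
    else:
        T=np.array(m['tool_from_camera']); Rt=R.from_quat(L['rot']).as_matrix()
        A=Rt@T[:3,:3]; c=Rt@T[:3,3]+L['pos']
    dr=r@A.T
    if z is not None: k=(z-c[2])/dr[:,2]
    else:
        d=L['d']; k=np.array([d[int(round(v)),int(round(u))] for u,v in uv.reshape(-1,2)])
    return c+dr*k[:,None]
def w2px(n,P):
    m=cams.camera_model(n); P=np.array(P,float).reshape(-1,3)
    if 'rvec' in m: rv,t=np.array(m['rvec'],float),np.array(m['tvec'],float)
    else:
        L=np.load('last_%s.npz'%n)
        T=np.array(m['tool_from_camera']); W=np.eye(4);W[:3,:3]=R.from_quat(L['rot']).as_matrix();W[:3,3]=L['pos']
        M=np.linalg.inv(W@T); rv=cv2.Rodrigues(M[:3,:3])[0]; t=M[:3,3]
    return cv2.projectPoints(P,rv,t,np.array(m['intrinsics'],float),np.array(m['distortion'],float))[0].reshape(-1,2)
def cloud(n):
    vv,uu=np.mgrid[0:400,0:640]
    return w2(n,np.c_[uu.ravel(),vv.ravel()]).reshape(400,640,3)
def delta(target,Rt=None):
    s=ctrl.get_state(); Rm=R.from_quat(s['tcp_rot']).as_matrix()
    return np.round(100*Rm.T@(np.array(target)-s['eef_pos']),2)
E
python3 - <<'E'
from h import *
s=ctrl.get_state(); print(s); print(R.from_quat(s['tcp_rot']).as_matrix().round(3))
for n in('scene','top','wrist'): look(n,n+'0.png')
print(cams.camera_model('wrist'))
E
```

```text
pics
{'time': 0.0, 'qpos': array([-1.31300194e+00,  2.87196268e-01,  1.57816007e+00, -1.31712717e-06,
        1.27857987e+00, -1.50012588e-01]), 'dq': array([-1.99661757e-04, -1.46893940e-03, -3.98551506e-05, -4.67076677e-04,
       -3.00872597e-04,  1.15782843e-03]), 'joint_efforts': array([ 2.26796117e-03, -4.05988061e+01, -2.92620885e+01, -1.85471436e-05,
        5.88952244e-03, -1.35239702e-06]), 'eef_pos': array([ 0.2675558 , -0.61900608,  0.22993593]), 'tcp_rot': array([-0.14322963,  0.69328492, -0.69163023,  0.14313948]), 'contact_force': array([-0.20008709, -0.38512406, -0.62004124]), 'wrist_torque': array([ 0.02857744,  0.01017022, -0.01932642]), 'opening': 0.9989373492613036}
[[-0.918 -0.001  0.397]
 [-0.397  0.002 -0.918]
 [-0.    -1.    -0.002]]
{'intrinsics': array([[315.89456429,   0.        , 315.40499273],
       [  0.        , 315.89456429, 194.57492993],
       [  0.        ,   0.        ,   1.        ]]), 'distortion': array([-0.06036192,  0.        ,  0.        ,  0.        ,  0.        ]), 'tool_from_camera': array([[ 5.33777779e-04,  9.64794700e-01,  2.63003617e-01,
        -6.74908206e-02],
       [-4.07765787e-04, -2.63003422e-01,  9.64794814e-01,
        -1.42361328e-01],
       [ 9.99999774e-01, -6.22229910e-04,  2.53024887e-04,
        -1.67262526e-04],
       [ 0.00000000e+00,  0.00000000e+00,  0.00000000e+00,
         1.00000000e+00]])}
```

View pics/top0.png

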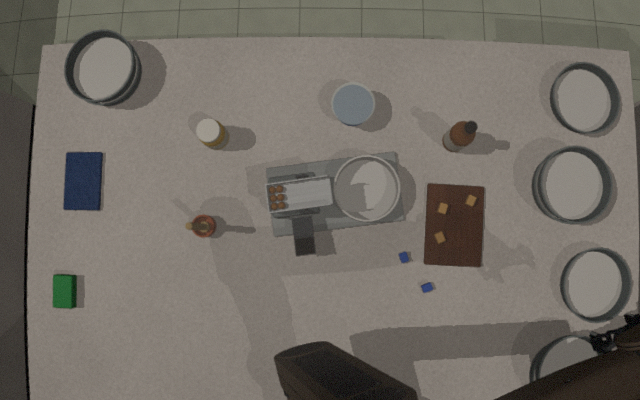

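View pics/scene0.png

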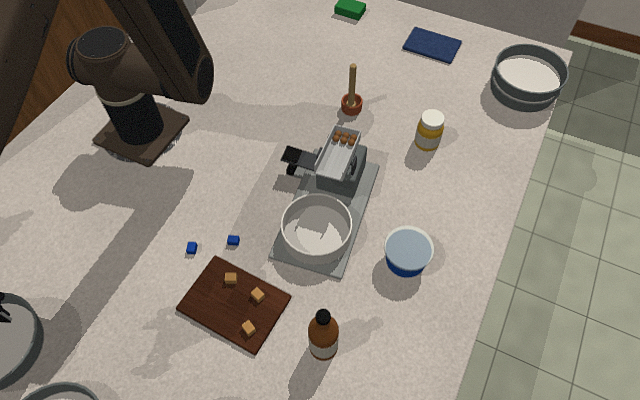

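Candidates for shortbread in the top view: pale-brown blocks on the board at (443,208), (471,200) and (440,238), and blue look-alikes off the board at (404,257) and (427,287). I choose the three brown ones. The stick is at (203,226) and the bowl at (367,188).

```bash
python3 - <<'E'
from h import *
C=cloud('top')
P=np.load('last_top.npz')['p']
def big(x0,y0,w,h,k,f): cv2.imwrite('pics/'+f,cv2.resize(P[y0:y0+h,x0:x0+w],None,fx=k,fy=k,interpolation=cv2.INTER_CUBIC))
big(415,175,80,100,6,'t_board.png'); big(180,145,230,120,3.4,'t_disp.png')
for n,uv,z in [('p',(443,208),.032),('p',(471,200),.032),('p',(440,238),.032),('sticktop',(189,226),.16),('bowl rim c',(367,188),.067),('pad',(305,243),.069),('boardc',(454,225),.014)]:
    print(n,w2('top',[uv],z=z).round(4), C[uv[1],uv[0]].round(4))
# pieces by colour
hsv=cv2.cvtColor(P,cv2.COLOR_BGR2HSV)
m=((hsv[...,0]>8)&(hsv[...,0]<25)&(hsv[...,1]>90)&(hsv[...,2]>120)).astype(np.uint8)
n,l,st,ce=cv2.connectedComponentsWithStats(m)
for i in range(1,n):
    if st[i,4]>20:
        ys,xs=np.where(l==i); q=w2('top',np.c_[xs,ys],z=.032)[:,:2]
        r=cv2.minAreaRect((q*1000).astype(np.float32)); print(ce[i].round(1),st[i,4],r)
E
```

```text
p [[ 0.536  -0.2811  0.032 ]] [ 0.5361 -0.2814  0.0308]
p [[ 0.5573 -0.3539  0.032 ]] [ 0.5574 -0.3543  0.0304]
p [[ 0.4598 -0.2736  0.032 ]] [ 0.4598 -0.273   0.0348]
sticktop [[0.4804 0.3301 0.16  ]] [0.4804 0.3307 0.1579]
bowl rim c [[ 0.5813 -0.0848  0.067 ]] [ 0.5858 -0.0878  0.018 ]
pad [[0.4441 0.0659 0.069 ]] [0.4441 0.0659 0.0689]
boardc [[ 0.4934 -0.3138  0.014 ]] [ 0.4934 -0.3134  0.0159]
[470.7 199.9] 57 ((557.302001953125, -352.5997619628906), (16.20579719543457, 22.25933074951172), 62.88106918334961)
[442.5 207.7] 59 ((536.8106079101562, -280.0180969238281), (16.998516082763672, 21.835905075073242), 72.39861297607422)
```

View pics/t_board.png

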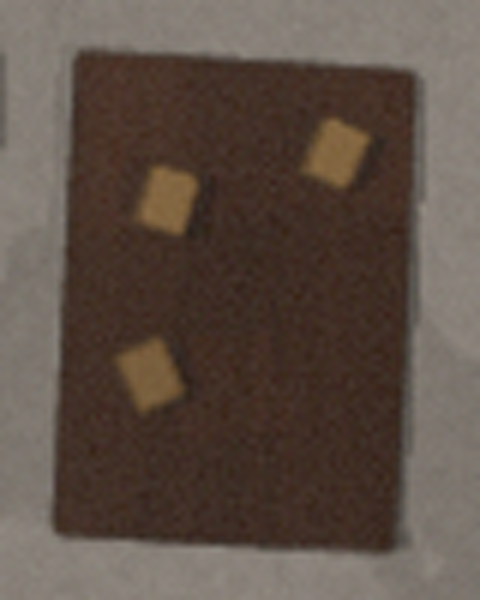

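View pics/t_disp.png

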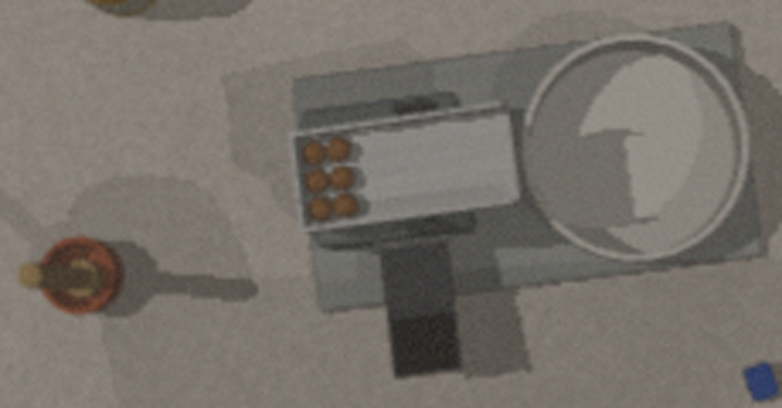

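```bash
cat >> h.py <<'E'
def plan(target,yaw=None):
    """yaw: wanted angle(deg) of tool z in world xy (mod 180); returns shift cm in tool axes and rotvec deg"""
    s=ctrl.get_state(); Rm=R.from_quat(s['tcp_rot']).as_matrix()
    sh=100*Rm.T@(np.array(target)-s['eef_pos'])
    cur=np.degrees(np.arctan2(Rm[1,2],Rm[0,2]))
    if yaw is None: yaw=cur
    d=(yaw-cur+90)%180-90
    z=np.array([np.cos(np.radians(cur+d)),np.sin(np.radians(cur+d)),0]); y=np.array([0,0,-1.]); x=np.cross(y,z)
    G=np.c_[x,y,z]
    rv=np.degrees(R.from_matrix(Rm.T@G).as_rotvec())
    print('t',s['time'].round(2) if hasattr(s['time'],'round') else s['time'],'pos',s['eef_pos'].round(4),'curyaw',round(cur,1),'open',round(s['opening'],3),'F',s['contact_force'].round(1),'q6',s['qpos'][5].round(2))
    print('  SHIFT',sh.round(2),'ROT',rv.round(2))
E
python3 - <<'E'
from h import *
plan((.52,-.30,.2),63)
P=np.load('last_top.npz')['p'];hsv=cv2.cvtColor(P,cv2.COLOR_BGR2HSV); print(hsv[236:241,438:443].reshape(-1,3)[::4])
m=((hsv[...,0]>8)&(hsv[...,0]<25)&(hsv[...,1]>70)&(hsv[...,2]>90)).astype(np.uint8)
m[:,:425]=0;m[:,490:]=0
n,l,st,ce=cv2.connectedComponentsWithStats(m)
for i in range(1,n):
    if st[i,4]>20:
        ys,xs=np.where(l==i); q=w2('top',np.c_[xs,ys],z=.032)[:,:2]
        print(ce[i].round(1),st[i,4],cv2.minAreaRect((q*1000).astype(np.float32)))
E
```

```text
t 0.15 pos [ 0.2676 -0.6191  0.2302] curyaw -66.6 open 1.001 F [-0.6  0.5  0.3] q6 -0.15
  SHIFT [-35.83   3.07 -19.28] ROT [1.100e-01 5.037e+01 3.000e-02]
[[ 16 128 120]
 [ 16 121 122]
 [ 16 121 120]
 [ 18 123 120]
 [ 16 122 121]
 [ 16 122 121]
 [ 17 130 116]]
[470.6 200. ] 83 ((557.30322265625, -352.6077880859375), (20.838924407958984, 26.827375411987305), 62.89548873901367)
[442.4 207.9] 85 ((536.4891967773438, -279.5782470703125), (21.10675048828125, 25.958019256591797), 71.4364013671875)
[439.5 237. ] 82 ((462.3397521972656, -272.29248046875), (26.150108337402344, 20.645217895507812), 27.194469451904297)
```

```bash
python3 - <<'E'
from h import *
plan((.4623,-.2723,.15),117)
E
```

```text
t 0.15 pos [ 0.2676 -0.6191  0.2302] curyaw -66.6 open 1.001 F [-0.6  0.5  0.3] q6 -0.15
  SHIFT [-31.63   8.07 -24.1 ] ROT [ 0.11 -3.63 -0.02]
```

Emit:
play_rows(
  steps=[
    {"tx":-4,"tz":-3,"claw":5.5},
    {"tx":-7,"tz":-5.3},
    {"tx":-10,"tz":-7.6},
    {"tx":-13,"tz":-9.9},
    {"tx":-16,"tz":-12.2},
    {"tx":-19,"tz":-14.5},
    {"tx":-22,"tz":-16.8,"ay":-3.6},
    {"tx":-25,"tz":-19,"ty":2,"ay":-3.6},
    {"tx":-28,"tz":-21.3,"ty":5,"ay":-3.6},
    {"tx":-31.6,"tz":-24.1,"ty":8,"ay":-3.6},
    {"tx":-31.6,"tz":-24.1,"ty":8,"ay":-3.6},
    {"tx":-31.6,"tz":-24.1,"ty":8,"ay":-3.6},
  ],
)

```text
invalid input at $.steps[0]: expected keys claw, tx, ty, tz, ax, ay, az
```

```bash
cat > wl.py <<'E'
from h import *
import sys
look('wrist',sys.argv[1])
P=np.load('last_wrist.npz')['p'];hsv=cv2.cvtColor(P,cv2.COLOR_BGR2HSV)
m=((hsv[...,0]>8)&(hsv[...,0]<25)&(hsv[...,1]>70)&(hsv[...,2]>90)).astype(np.uint8)
n,l,st,ce=cv2.connectedComponentsWithStats(m)
for i in range(1,n):
    if st[i,4]>200:
        ys,xs=np.where(l==i); q=w2('wrist',np.c_[xs,ys],z=.032)[:,:2]
        print(ce[i].round(1),st[i,4],cv2.minAreaRect((q*1000).astype(np.float32)))
plan(ctrl.get_state()['eef_pos'])
E
python3 wl.py w1.png
```

```text
t 0.2 pos [ 0.2676 -0.6192  0.2304] curyaw -66.6 open 1.003 F [-0.2 -0.   0. ] q6 -0.15
  SHIFT [0. 0. 0.] ROT [ 0.09 -0.   -0.01]
```

View pics/w1.png

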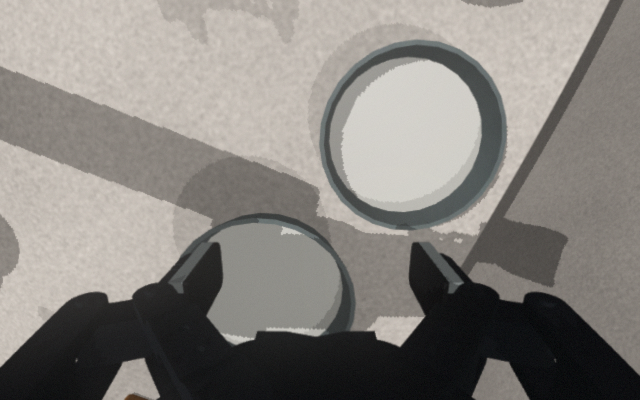

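The wrist view still shows the start pose: grey pans at (265,280) and (415,135), no pieces. The call was refused because every row needs all seven keys.

Emit:
play_rows(
  steps=[
    {"claw":5.5,"tx":-4,"ty":0,"tz":-3,"ax":0,"ay":0,"az":0},
    {"claw":5.5,"tx":-10,"ty":0,"tz":-7.6,"ax":0,"ay":0,"az":0},
    {"claw":5.5,"tx":-13,"ty":0,"tz":-9.9,"ax":0,"ay":0,"az":0},
    {"claw":5.5,"tx":-16,"ty":0,"tz":-12.2,"ax":0,"ay":0,"az":0},
    {"claw":5.5,"tx":-19,"ty":0,"tz":-14.5,"ax":0,"ay":0,"az":0},
    {"claw":5.5,"tx":-22,"ty":0,"tz":-16.8,"ax":0,"ay":-3.6,"az":0},
    {"claw":5.5,"tx":-25,"ty":2,"tz":-19,"ax":0,"ay":-3.6,"az":0},
    {"claw":5.5,"tx":-28,"ty":5,"tz":-21.3,"ax":0,"ay":-3.6,"az":0},
    {"claw":5.5,"tx":-31.6,"ty":8,"tz":-24.1,"ax":0,"ay":-3.6,"az":0},
    {"claw":5.5,"tx":-31.6,"ty":8,"tz":-24.1,"ax":0,"ay":-3.6,"az":0},
    {"claw":5.5,"tx":-31.6,"ty":8,"tz":-24.1,"ax":0,"ay":-3.6,"az":0},
    {"claw":5.5,"tx":-31.6,"ty":8,"tz":-24.1,"ax":0,"ay":-3.6,"az":0},
  ],
)

```text
time: 1.2
eef_pos: [0.4618, -0.2704, 0.1492]
tcp_rot: [-0.167, 0.689, -0.686, 0.165]
contact_force: [-0.2, 0.3, 1.7]
opening: 0.64
```

```bash
python3 wl.py w2.png
```

```text
[379.6 156.8] 32672 ((498.2895202636719, -310.0062255859375), (138.08485412597656, 192.7923583984375), 87.44721221923828)
t 1.25 pos [ 0.4623 -0.2724  0.1509] curyaw -62.9 open 0.644 F [-0.3 -1.1  0.2] q6 0.38
  SHIFT [0. 0. 0.] ROT [0.04 0.   0.04]
```

View pics/w2.png

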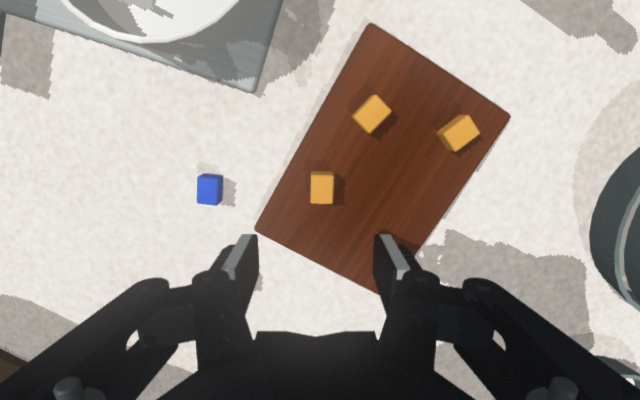

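Wrist view: brown pieces at (322,188), (372,114), (459,133), blue decoy at (209,189). The nearest piece sits aligned between the jaws.

```bash
sed -i 's/hsv\[...,1\]>70)&(hsv\[...,2\]>90)/hsv[...,1]>90)\&(hsv[...,2]>195)/' wl.py; sed -i "s/^look('wrist',sys.argv\[1\])/if len(sys.argv)<3: look('wrist',sys.argv[1])/" wl.py; python3 wl.py x 1; python3 - <<'E'
from h import *
plan((.4615,-.2725,.016),117)
E
```

```text
[371.8 113.2] 718 ((539.1325073242188, -280.8430480957031), (18.29496192932129, 24.077058792114258), 73.03129577636719)
[461.1 132.7] 663 ((559.8157958984375, -353.7344055175781), (18.642274856567383, 24.255582809448242), 65.61331176757812)
[321.2 188.6] 597 ((465.1004638671875, -273.91302490234375), (24.512771606445312, 17.750829696655273), 26.937158584594727)
t 1.25 pos [ 0.4623 -0.2724  0.1509] curyaw -62.9 open 0.644 F [-0.3 -1.1  0.2] q6 0.38
  SHIFT [0. 0. 0.] ROT [0.04 0.   0.04]
t 1.25 pos [ 0.4623 -0.2724  0.1509] curyaw -62.9 open 0.644 F [-0.3 -1.1  0.2] q6 0.38
  SHIFT [ 0.06 13.49 -0.02] ROT [0.04 0.08 0.04]
```

Emit:
play_rows(
  grip_force=30,
  steps=[
    {"claw":5.5,"tx":-0.1,"ty":4,"tz":0.15,"ax":0,"ay":0,"az":0},
    {"claw":5.5,"tx":-0.1,"ty":7.5,"tz":0.15,"ax":0,"ay":0,"az":0},
    {"claw":5.5,"tx":-0.1,"ty":10.5,"tz":0.15,"ax":0,"ay":0,"az":0},
    {"claw":5.5,"tx":-0.1,"ty":12.5,"tz":0.15,"ax":0,"ay":0,"az":0},
    {"claw":5.5,"tx":-0.1,"ty":13.4,"tz":0.15,"ax":0,"ay":0,"az":0},
    {"claw":5.5,"tx":-0.1,"ty":13.4,"tz":0.15,"ax":0,"ay":0,"az":0},
    {"claw":1,"tx":-0.1,"ty":13.4,"tz":0.15,"ax":0,"ay":0,"az":0},
    {"claw":1,"tx":-0.1,"ty":13.4,"tz":0.15,"ax":0,"ay":0,"az":0},
    {"claw":1,"tx":-0.1,"ty":13.4,"tz":0.15,"ax":0,"ay":0,"az":0},
    {"claw":1,"tx":-0.1,"ty":13.4,"tz":0.15,"ax":0,"ay":0,"az":0},
    {"claw":1,"tx":-0.1,"ty":13.4,"tz":0.15,"ax":0,"ay":0,"az":0},
    {"claw":1,"tx":-0.1,"ty":13.4,"tz":0.15,"ax":0,"ay":0,"az":0},
  ],
)

```text
time: 2.25
eef_pos: [0.4653, -0.2755, 0.0197]
tcp_rot: [0.164, -0.686, 0.689, -0.166]
contact_force: [-1.1, -0.4, 6.1]
opening: 0.224
```

```bash
python3 - <<'E'
from h import *
print(.0854*ctrl.get_state()['opening'])
plan((.57,-.11,.13)); plan((.57,-.11,.06))
# bowl centre
p,d,m,s=look('top','top1.png'); C=cloud('top')
M=(C[...,2]>.058)&(C[...,2]<.075)&(np.hypot(C[...,0]-.581,C[...,1]+.085)<.1)
Q=C[M][:,:2]; print(len(Q))
from scipy.optimize import least_squares
r=least_squares(lambda a:np.hypot(Q[:,0]-a[0],Q[:,1]-a[1])-.0805,[.581,-.085],loss='soft_l1',f_scale=.002); print(r.x)
E
```

```text
0.019122570006186224
t 2.25 pos [ 0.4653 -0.2755  0.0197] curyaw -63.0 open 0.224 F [-1.1 -0.4  6.1] q6 0.38
  SHIFT [-16.85 -11.05  -9.94] ROT [-0.26  0.   -0.07]
t 2.25 pos [ 0.4653 -0.2755  0.0197] curyaw -63.0 open 0.224 F [-1.1 -0.4  6.1] q6 0.38
  SHIFT [-16.84  -4.05  -9.98] ROT [-0.26  0.   -0.07]
449
[ 0.58142511 -0.08332687]
```

Emit:
play_rows(
  steps=[
    {"claw":1,"tx":0,"ty":-4,"tz":0,"ax":0,"ay":0,"az":0},
    {"claw":1,"tx":-2,"ty":-8,"tz":-1.2,"ax":0,"ay":0,"az":0},
    {"claw":1,"tx":-5.5,"ty":-10.5,"tz":-3.2,"ax":0,"ay":0,"az":0},
    {"claw":1,"tx":-9,"ty":-11,"tz":-5.3,"ax":0,"ay":0,"az":0},
    {"claw":1,"tx":-12.5,"ty":-11,"tz":-7.4,"ax":0,"ay":0,"az":0},
    {"claw":1,"tx":-16,"ty":-9.5,"tz":-9.4,"ax":0,"ay":0,"az":0},
    {"claw":1,"tx":-16.9,"ty":-6,"tz":-10,"ax":0,"ay":0,"az":0},
    {"claw":1,"tx":-16.9,"ty":-3,"tz":-10,"ax":0,"ay":0,"az":0},
    {"claw":1,"tx":-16.9,"ty":-2.5,"tz":-10,"ax":0,"ay":0,"az":0},
    {"claw":1,"tx":-16.9,"ty":-2.5,"tz":-10,"ax":0,"ay":0,"az":0},
  ],
)

```text
time: 3.13
eef_pos: [0.5668, -0.107, 0.0397]
tcp_rot: [-0.167, 0.689, -0.686, 0.163]
contact_force: [-0.0, 0.2, -0.1]
opening: 0.227
```

```bash
python3 - <<'E'
from h import *
print(.0854*ctrl.get_state()['opening']);plan((.57,-.11,.045))
look('top','top2.png')
E
```

```text
0.01936410940952502
t 3.1333 pos [ 0.5668 -0.107   0.0397] curyaw -63.0 open 0.227 F [-0.   0.2 -0.1] q6 0.74
  SHIFT [-0.15 -0.53  0.41] ROT [0.27 0.   0.25]
```

View pics/top2.png

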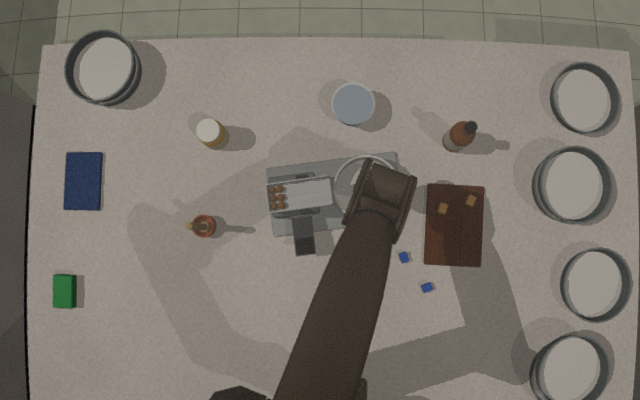

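Top view: the gripper with the piece is over the bowl at (375,195). The two remaining pieces are unmoved at (443,208) and (471,200).

Emit:
play_rows(
  steps=[
    {"claw":4.5,"tx":0,"ty":0,"tz":0,"ax":0,"ay":0,"az":0},
    {"claw":4.5,"tx":0,"ty":0,"tz":0,"ax":0,"ay":0,"az":0},
    {"claw":4.5,"tx":0,"ty":0,"tz":0,"ax":0,"ay":0,"az":0},
    {"claw":4.5,"tx":0,"ty":-3,"tz":0,"ax":0,"ay":0,"az":0},
    {"claw":4.5,"tx":0,"ty":-6.5,"tz":0,"ax":0,"ay":0,"az":0},
    {"claw":4.5,"tx":0,"ty":-9,"tz":0,"ax":0,"ay":0,"az":0},
    {"claw":5,"tx":0,"ty":-9,"tz":0,"ax":0,"ay":0,"az":0},
  ],
)

```text
time: 3.77
eef_pos: [0.5735, -0.1103, 0.141]
tcp_rot: [0.16, -0.685, 0.691, -0.169]
contact_force: [0.5, -0.9, 1.7]
opening: 0.581
```

```bash
python3 - <<'E'
from h import *
plan((.538,-.2805,.13),72)
E
```

```text
t 3.7667 pos [ 0.5735 -0.1103  0.141 ] curyaw -63.1 open 0.581 F [ 0.5 -0.9  1.7] q6 0.74
  SHIFT [10.89  1.14 13.56] ROT [-0.37 44.92 -0.79]
```

Emit:
play_rows(
  steps=[
    {"claw":5,"tx":2,"ty":0,"tz":2.5,"ax":0,"ay":7,"az":0},
    {"claw":5,"tx":4,"ty":0,"tz":5,"ax":0,"ay":14,"az":0},
    {"claw":5,"tx":6,"ty":0,"tz":7.5,"ax":0,"ay":21,"az":0},
    {"claw":5,"tx":8,"ty":0,"tz":10,"ax":0,"ay":28,"az":0},
    {"claw":5,"tx":10,"ty":0.5,"tz":12.5,"ax":0,"ay":35,"az":0},
    {"claw":5,"tx":10.9,"ty":1,"tz":13.5,"ax":0,"ay":42,"az":0},
    {"claw":5,"tx":10.9,"ty":1,"tz":13.5,"ax":0,"ay":45,"az":0},
    {"claw":5,"tx":10.9,"ty":1,"tz":13.5,"ax":0,"ay":45,"az":0},
    {"claw":5,"tx":10.9,"ty":1,"tz":13.5,"ax":0,"ay":45,"az":0},
    {"claw":5,"tx":10.9,"ty":1,"tz":13.5,"ax":0,"ay":45,"az":0},
    {"claw":5,"tx":10.9,"ty":1,"tz":13.5,"ax":0,"ay":45,"az":0},
  ],
)

```text
time: 4.68
eef_pos: [0.5334, -0.2775, 0.1227]
tcp_rot: [-0.11, -0.698, 0.699, 0.11]
contact_force: [-0.0, 0.3, -0.8]
opening: 0.588
```

```bash
python3 wl.py w3.png;python3 - <<'E'
from h import *
plan((.538,-.2805,.018),72)
E
```

```text
[403.9 127.3] 486 ((563.2669067382812, -355.21502685546875), (18.97654914855957, 17.88294219970703), 65.6729965209961)
[318.4 190.3] 754 ((539.3480224609375, -281.121337890625), (17.74397087097168, 24.400651931762695), 72.01739501953125)
[101.1 219.5] 629 ((570.4007568359375, -107.40435791015625), (24.910261154174805, 18.690227508544922), 24.193655014038086)
t 4.7333 pos [ 0.5334 -0.2774  0.1227] curyaw -107.9 open 0.588 F [-0.4  0.1 -0.3] q6 1.24
  SHIFT [0. 0. 0.] ROT [-0.01  0.   -0.03]
t 4.7333 pos [ 0.5334 -0.2774  0.1227] curyaw -107.9 open 0.588 F [-0.4  0.1 -0.3] q6 1.24
  SHIFT [-0.52 10.47  0.15] ROT [-0.01  0.05 -0.03]
```

View pics/w3.png

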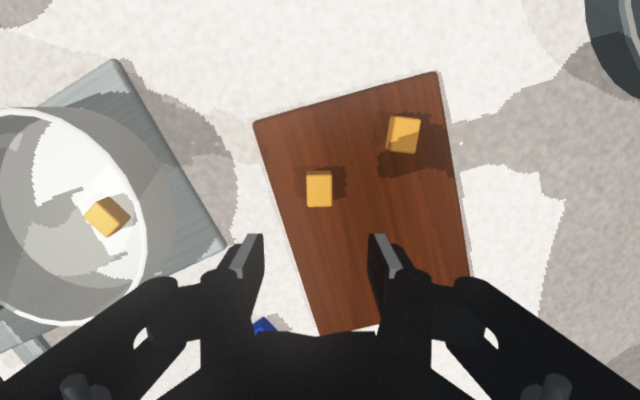

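Wrist view: the first piece lies in the bowl at (107,217), the next one is between the jaws at (319,190), and the last is at (404,134).

Emit:
play_rows(
  steps=[
    {"claw":5,"tx":-0.5,"ty":3.5,"tz":0.15,"ax":0,"ay":0,"az":0},
    {"claw":5,"tx":-0.5,"ty":7,"tz":0.15,"ax":0,"ay":0,"az":0},
    {"claw":5,"tx":-0.5,"ty":9.5,"tz":0.15,"ax":0,"ay":0,"az":0},
    {"claw":5,"tx":-0.5,"ty":10.4,"tz":0.15,"ax":0,"ay":0,"az":0},
    {"claw":5,"tx":-0.5,"ty":10.4,"tz":0.15,"ax":0,"ay":0,"az":0},
    {"claw":1,"tx":-0.5,"ty":10.4,"tz":0.15,"ax":0,"ay":0,"az":0},
    {"claw":1,"tx":-0.5,"ty":10.4,"tz":0.15,"ax":0,"ay":0,"az":0},
    {"claw":1,"tx":-0.5,"ty":10.4,"tz":0.15,"ax":0,"ay":0,"az":0},
    {"claw":1,"tx":-0.5,"ty":10.4,"tz":0.15,"ax":0,"ay":0,"az":0},
    {"claw":1,"tx":-0.5,"ty":10.4,"tz":0.15,"ax":0,"ay":0,"az":0},
    {"claw":1,"tx":-0.5,"ty":6.5,"tz":0.15,"ax":0,"ay":0,"az":0},
    {"claw":1,"tx":-0.5,"ty":2.5,"tz":0.15,"ax":0,"ay":0,"az":0},
  ],
)

```text
time: 5.73
eef_pos: [0.5352, -0.2793, 0.0951]
tcp_rot: [0.108, 0.7, -0.697, -0.113]
contact_force: [1.1, -2.0, 0.1]
opening: 0.222
```

```bash
python3 - <<'E'
from h import *
print(.0854*ctrl.get_state()['opening']);plan((.595,-.10,.13));plan((.595,-.10,.05))
E
```

```text
0.01898794792988066
t 5.7333 pos [ 0.5352 -0.2793  0.0951] curyaw -108.0 open 0.222 F [ 1.1 -2.   0.1] q6 1.24
  SHIFT [ -0.11  -3.44 -18.91] ROT [0.14 0.   0.42]
t 5.7333 pos [ 0.5352 -0.2793  0.0951] curyaw -108.0 open 0.222 F [ 1.1 -2.   0.1] q6 1.24
  SHIFT [ -0.17   4.56 -18.89] ROT [0.14 0.   0.42]
```

Emit:
play_rows(
  steps=[
    {"claw":1,"tx":0,"ty":-3.4,"tz":-3.5,"ax":0,"ay":0,"az":0},
    {"claw":1,"tx":0,"ty":-3.4,"tz":-7,"ax":0,"ay":0,"az":0},
    {"claw":1,"tx":0,"ty":-3.4,"tz":-10.5,"ax":0,"ay":0,"az":0},
    {"claw":1,"tx":0.1,"ty":-3.4,"tz":-14,"ax":0,"ay":0,"az":0},
    {"claw":1,"tx":0.2,"ty":-3.4,"tz":-17.5,"ax":0,"ay":0,"az":0},
    {"claw":1,"tx":0.3,"ty":-2,"tz":-21,"ax":0,"ay":0,"az":0},
    {"claw":1,"tx":0.3,"ty":1.5,"tz":-21.9,"ax":0,"ay":0,"az":0},
    {"claw":1,"tx":0.3,"ty":4.3,"tz":-21.9,"ax":0,"ay":0,"az":0},
    {"claw":1,"tx":0.3,"ty":4.3,"tz":-21.9,"ax":0,"ay":0,"az":0},
    {"claw":4,"tx":0.3,"ty":4.3,"tz":-21.9,"ax":0,"ay":0,"az":0},
    {"claw":4,"tx":0.3,"ty":4.3,"tz":-21.9,"ax":0,"ay":0,"az":0},
    {"claw":4,"tx":0.3,"ty":4.3,"tz":-21.9,"ax":0,"ay":0,"az":0},
  ],
)

```text
time: 6.73
eef_pos: [0.6042, -0.0729, 0.0571]
tcp_rot: [-0.113, -0.698, 0.699, 0.11]
contact_force: [0.7, -0.1, -0.7]
opening: 0.468
```

```bash
python3 - <<'E'
from h import *
plan((.5595,-.354,.13),63)
E
```

```text
t 6.7333 pos [ 0.6042 -0.0729  0.0571] curyaw -108.1 open 0.468 F [ 0.7 -0.1 -0.7] q6 1.6
  SHIFT [-4.52 -7.27 28.11] ROT [ 0.03  8.91 -0.27]
```

Emit:
play_rows(
  steps=[
    {"claw":4,"tx":0,"ty":-4,"tz":0,"ax":0,"ay":0,"az":0},
    {"claw":4,"tx":0,"ty":-8,"tz":0,"ax":0,"ay":0,"az":0},
    {"claw":5,"tx":-0.5,"ty":-9,"tz":3,"ax":0,"ay":0,"az":0},
    {"claw":5,"tx":-1,"ty":-9,"tz":7,"ax":0,"ay":2,"az":0},
    {"claw":5,"tx":-1.6,"ty":-9,"tz":11,"ax":0,"ay":4,"az":0},
    {"claw":5,"tx":-2.2,"ty":-9,"tz":15,"ax":0,"ay":6,"az":0},
    {"claw":5,"tx":-3,"ty":-9,"tz":19,"ax":0,"ay":8,"az":0},
    {"claw":5,"tx":-3.7,"ty":-8,"tz":23,"ax":0,"ay":9,"az":0},
    {"claw":5,"tx":-4.5,"ty":-7.3,"tz":27,"ax":0,"ay":9,"az":0},
    {"claw":5,"tx":-4.5,"ty":-7.3,"tz":28.1,"ax":0,"ay":9,"az":0},
    {"claw":5,"tx":-4.5,"ty":-7.3,"tz":28.1,"ax":0,"ay":9,"az":0},
    {"claw":5,"tx":-4.5,"ty":-7.3,"tz":28.1,"ax":0,"ay":9,"az":0},
  ],
)

```text
time: 7.73
eef_pos: [0.5583, -0.3538, 0.129]
tcp_rot: [-0.167, -0.687, 0.687, 0.165]
contact_force: [-0.4, -0.0, -0.5]
opening: 0.586
```

```bash
python3 wl.py w4.png;python3 - <<'E'
from h import *
plan((.5595,-.354,.018),63)
E
```

```text
[316.  194.4] 678 ((560.170166015625, -354.24188232421875), (18.05406951904297, 24.03561782836914), 65.68144226074219)
[ 69.1 305. ] 416 ((570.3660278320312, -105.57763671875), (24.371156692504883, 18.283672332763672), 23.577861785888672)
t 7.7833 pos [ 0.5586 -0.3526  0.1288] curyaw -117.1 open 0.587 F [0.6 0.8 0.3] q6 1.33
  SHIFT [0. 0. 0.] ROT [ 0.01 -0.   -0.1 ]
t 7.7833 pos [ 0.5586 -0.3526  0.1288] curyaw -117.1 open 0.587 F [0.6 0.8 0.3] q6 1.33
  SHIFT [-0.12 11.08  0.09] ROT [ 0.01 -0.05 -0.1 ]
```

View pics/w4.png

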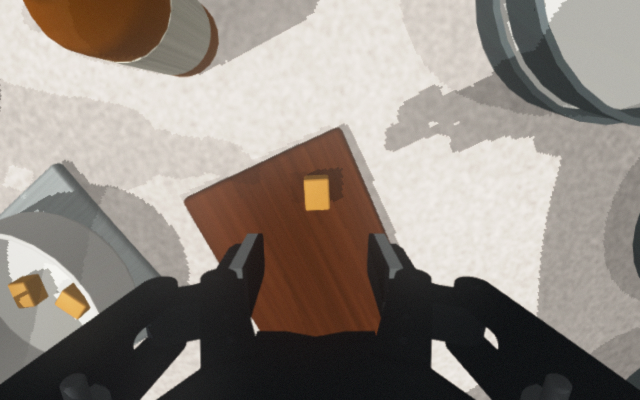

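Two pieces are in the bowl, at (27,290) and (72,302). The last piece is between the jaws at (316,193).

Emit:
play_rows(
  steps=[
    {"claw":5,"tx":-0.15,"ty":3.5,"tz":0.1,"ax":0,"ay":0,"az":0},
    {"claw":5,"tx":-0.15,"ty":7,"tz":0.1,"ax":0,"ay":0,"az":0},
    {"claw":5,"tx":-0.15,"ty":10,"tz":0.1,"ax":0,"ay":0,"az":0},
    {"claw":5,"tx":-0.15,"ty":11,"tz":0.1,"ax":0,"ay":0,"az":0},
    {"claw":5,"tx":-0.15,"ty":11,"tz":0.1,"ax":0,"ay":0,"az":0},
    {"claw":1,"tx":-0.15,"ty":11,"tz":0.1,"ax":0,"ay":0,"az":0},
    {"claw":1,"tx":-0.15,"ty":11,"tz":0.1,"ax":0,"ay":0,"az":0},
    {"claw":1,"tx":-0.15,"ty":11,"tz":0.1,"ax":0,"ay":0,"az":0},
    {"claw":1,"tx":-0.15,"ty":11,"tz":0.1,"ax":0,"ay":0,"az":0},
    {"claw":1,"tx":-0.15,"ty":11,"tz":0.1,"ax":0,"ay":0,"az":0},
    {"claw":1,"tx":-0.15,"ty":7,"tz":0.1,"ax":0,"ay":0,"az":0},
    {"claw":1,"tx":-0.15,"ty":3,"tz":0.1,"ax":0,"ay":0,"az":0},
  ],
)

```text
time: 8.78
eef_pos: [0.557, -0.3529, 0.0952]
tcp_rot: [0.163, 0.689, -0.686, -0.168]
contact_force: [0.1, -0.5, 0.4]
opening: 0.223
```

```bash
python3 - <<'E'
from h import *
print(.0854*ctrl.get_state()['opening']);plan((.555,-.065,.13));plan((.555,-.065,.05))
E
```

```text
0.01903811118733128
t 8.7833 pos [ 0.557  -0.3529  0.0952] curyaw -117.0 open 0.223 F [ 0.1 -0.5  0.4] q6 1.32
  SHIFT [ 13.29  -3.34 -25.55] ROT [0.1  0.   0.41]
t 8.7833 pos [ 0.557  -0.3529  0.0952] curyaw -117.0 open 0.223 F [ 0.1 -0.5  0.4] q6 1.32
  SHIFT [ 13.24   4.66 -25.54] ROT [0.1  0.   0.41]
```

Emit:
play_rows(
  steps=[
    {"claw":1,"tx":1.5,"ty":-3.4,"tz":-3,"ax":0,"ay":0,"az":0},
    {"claw":1,"tx":3.2,"ty":-3.4,"tz":-6.2,"ax":0,"ay":0,"az":0},
    {"claw":1,"tx":4.9,"ty":-3.4,"tz":-9.4,"ax":0,"ay":0,"az":0},
    {"claw":1,"tx":6.5,"ty":-3.4,"tz":-12.6,"ax":0,"ay":0,"az":0},
    {"claw":1,"tx":8.2,"ty":-3.4,"tz":-15.8,"ax":0,"ay":0,"az":0},
    {"claw":1,"tx":9.9,"ty":-3.4,"tz":-19,"ax":0,"ay":0,"az":0},
    {"claw":1,"tx":11.6,"ty":-3.4,"tz":-22.2,"ax":0,"ay":0,"az":0},
    {"claw":1,"tx":13.2,"ty":-1.5,"tz":-25.3,"ax":0,"ay":0,"az":0},
    {"claw":1,"tx":13.2,"ty":2,"tz":-25.5,"ax":0,"ay":0,"az":0},
    {"claw":1,"tx":13.2,"ty":4.4,"tz":-25.5,"ax":0,"ay":0,"az":0},
    {"claw":1,"tx":13.2,"ty":4.4,"tz":-25.5,"ax":0,"ay":0,"az":0},
    {"claw":1,"tx":13.2,"ty":4.4,"tz":-25.5,"ax":0,"ay":0,"az":0},
  ],
)

```text
time: 9.78
eef_pos: [0.5565, -0.067, 0.0527]
tcp_rot: [0.164, 0.688, -0.688, -0.166]
contact_force: [-0.4, 0.3, 0.6]
opening: 0.222
```

Emit:
play_rows(
  steps=[
    {"claw":4,"tx":0,"ty":0,"tz":0,"ax":0,"ay":0,"az":0},
    {"claw":4,"tx":0,"ty":0,"tz":0,"ax":0,"ay":0,"az":0},
    {"claw":4,"tx":0,"ty":0,"tz":0,"ax":0,"ay":0,"az":0},
    {"claw":4,"tx":0,"ty":-3.5,"tz":0,"ax":0,"ay":0,"az":0},
    {"claw":4,"tx":0,"ty":-7,"tz":0,"ax":0,"ay":0,"az":0},
    {"claw":4,"tx":1,"ty":-10,"tz":1,"ax":0,"ay":0,"az":0},
    {"claw":2,"tx":3,"ty":-10,"tz":3,"ax":0,"ay":0,"az":0},
    {"claw":0,"tx":6,"ty":-10,"tz":3,"ax":0,"ay":0,"az":0},
    {"claw":0,"tx":10,"ty":-10,"tz":3,"ax":0,"ay":0,"az":0},
    {"claw":0,"tx":12,"ty":-10,"tz":3,"ax":0,"ay":0,"az":0},
    {"claw":0,"tx":12,"ty":-10,"tz":3,"ax":0,"ay":0,"az":0},
    {"claw":0,"tx":12,"ty":-10,"tz":3,"ax":0,"ay":0,"az":0},
  ],
)

```text
time: 10.78
eef_pos: [0.4371, -0.0396, 0.1547]
tcp_rot: [-0.167, -0.687, 0.688, 0.164]
contact_force: [0.3, -1.1, -0.6]
opening: 0.0
```

```bash
python3 - <<'E'
from h import *
plan((.45,-.1,.15),0)
look('scene','s3.png');P=np.load('last_scene.npz')['p'];cv2.imwrite('pics/s3b.png',cv2.resize(P[50:350,150:450],None,fx=2,fy=2,interpolation=cv2.INTER_CUBIC))
E
```

```text
t 10.7833 pos [ 0.4371 -0.0396  0.1547] curyaw -117.0 open 0.0 F [ 0.3 -1.1 -0.6] q6 1.72
  SHIFT [-3.89  0.48  4.79] ROT [ 0.13 62.96 -0.17]
```

View pics/s3b.png

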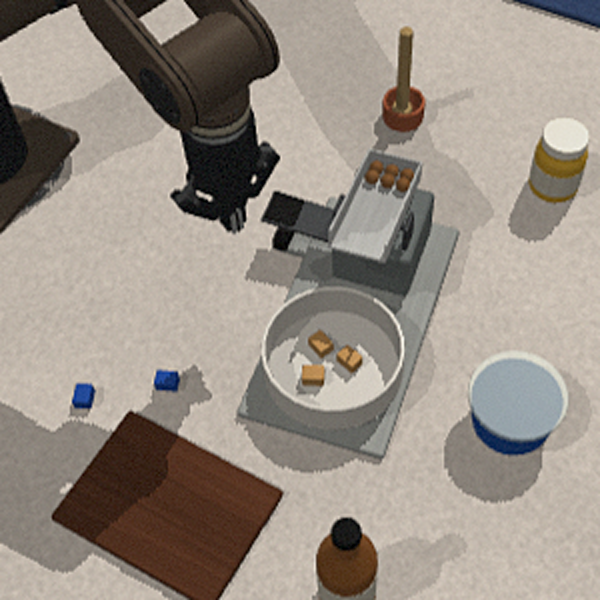

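Scene view (2x crop): three pieces in the bowl near (320,343), (348,358) and (313,375). The board is empty, the nuts are still in the tray at (388,176), and the bystanders haven't moved. Next is the pedal.

```bash
python3 - <<'E'
from h import *
plan((.442,.066,.10)); plan((.442,.066,.037))
C=cloud('top'); 
look('top','t4.png');C=cloud('top')
for v in range(234,258,4): print([C[v,u].round(3).tolist() for u in (297,305,312)])
E
```

```text
t 10.8333 pos [ 0.4379 -0.04    0.1548] curyaw -117.0 open -0.0 F [ 0.3 -0.   1.1] q6 1.72
  SHIFT [ 4.48  5.47 -9.63] ROT [ 0.03 -0.   -0.22]
t 10.8333 pos [ 0.4379 -0.04    0.1548] curyaw -117.0 open -0.0 F [ 0.3 -0.   1.1] q6 1.72
  SHIFT [ 4.5  11.77 -9.62] ROT [ 0.03 -0.   -0.22]
[[0.466, 0.086, 0.063], [0.466, 0.066, 0.067], [0.466, 0.049, 0.069]]
[[0.456, 0.086, 0.063], [0.456, 0.066, 0.067], [0.457, 0.049, 0.065]]
[[0.446, 0.086, 0.068], [0.446, 0.066, 0.062], [0.447, 0.049, 0.068]]
[[0.437, 0.085, 0.073], [0.437, 0.066, 0.07], [0.437, 0.048, 0.073]]
[[0.427, 0.085, 0.068], [0.427, 0.066, 0.066], [0.427, 0.048, 0.072]]
[[0.417, 0.085, 0.074], [0.417, 0.065, 0.07], [0.417, 0.048, 0.069]]
```

Emit:
play_rows(
  steps=[
    {"claw":0,"tx":1.5,"ty":0,"tz":-3,"ax":0,"ay":0,"az":0},
    {"claw":0,"tx":3,"ty":0,"tz":-6.2,"ax":0,"ay":0,"az":0},
    {"claw":0,"tx":4.7,"ty":0,"tz":-9.8,"ax":0,"ay":0,"az":0},
    {"claw":0,"tx":4.7,"ty":2.5,"tz":-9.8,"ax":0,"ay":0,"az":0},
    {"claw":0,"tx":4.7,"ty":5.5,"tz":-9.8,"ax":0,"ay":0,"az":0},
    {"claw":0,"tx":4.7,"ty":7.5,"tz":-9.8,"ax":0,"ay":0,"az":0},
    {"claw":0,"tx":4.7,"ty":8.5,"tz":-9.8,"ax":0,"ay":0,"az":0},
    {"claw":0,"tx":4.7,"ty":9.2,"tz":-9.8,"ax":0,"ay":0,"az":0},
    {"claw":0,"tx":4.7,"ty":9.8,"tz":-9.8,"ax":0,"ay":0,"az":0},
    {"claw":0,"tx":4.7,"ty":10.4,"tz":-9.8,"ax":0,"ay":0,"az":0},
    {"claw":0,"tx":4.7,"ty":10.8,"tz":-9.8,"ax":0,"ay":0,"az":0},
    {"claw":0,"tx":4.7,"ty":11.2,"tz":-9.8,"ax":0,"ay":0,"az":0},
  ],
)

```text
time: 11.88
eef_pos: [0.4404, 0.0691, 0.0429]
tcp_rot: [0.165, 0.688, -0.687, -0.166]
contact_force: [-9.7, 3.4, 24.6]
opening: -0.0
```

Emit:
play_rows(
  steps=[
    {"claw":0,"tx":0,"ty":0.2,"tz":0,"ax":0,"ay":0,"az":0},
    {"claw":0,"tx":0,"ty":0.5,"tz":0,"ax":0,"ay":0,"az":0},
    {"claw":0,"tx":0,"ty":0.6,"tz":0,"ax":0,"ay":0,"az":0},
    {"claw":0,"tx":0,"ty":0.6,"tz":0,"ax":0,"ay":0,"az":0},
  ],
)

```text
time: 12.22
eef_pos: [0.4407, 0.0693, 0.0419]
tcp_rot: [-0.163, -0.687, 0.688, 0.168]
contact_force: [-23.6, 2.4, 45.6]
opening: 0.001
```

```bash
python3 - <<'E'
from h import *
plan((.44,.068,.037)); look('scene','s4.png');P=np.load('last_scene.npz')['p'];cv2.imwrite('pics/s4b.png',cv2.resize(P[90:290,220:420],None,fx=3,fy=3,interpolation=cv2.INTER_CUBIC))
E
```

```text
t 12.2167 pos [0.4407 0.0693 0.0419] curyaw -117.0 open 0.001 F [-23.6   2.4  45.6] q6 1.97
  SHIFT [0.01 0.5  0.14] ROT [-0.13 -0.    0.35]
```

View pics/s4b.png

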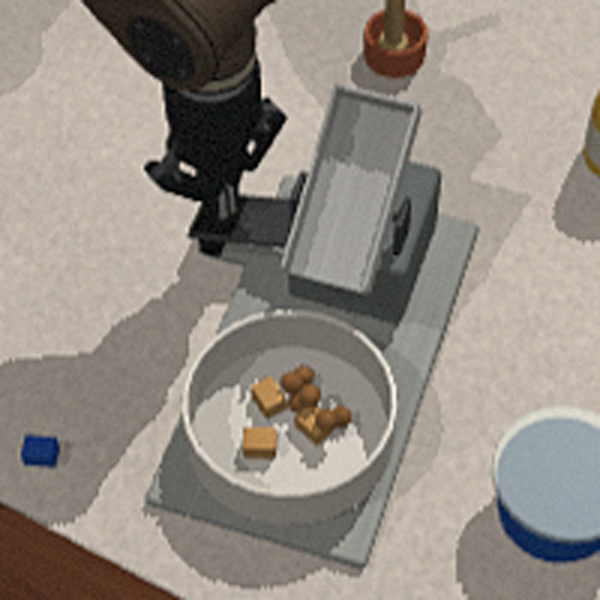

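The tray is empty and the nuts are in the bowl around (305,390). The press is at the stop, but 45 N is more than needed, so I'll ease off while still holding the stop.

Emit:
play_rows(
  steps=[
    {"claw":0,"tx":0,"ty":-0.3,"tz":0,"ax":0,"ay":0,"az":0},
    {"claw":0,"tx":0,"ty":-0.3,"tz":0,"ax":0,"ay":0,"az":0},
  ],
)

```text
time: 12.43
eef_pos: [0.4405, 0.0692, 0.0427]
tcp_rot: [0.164, 0.688, -0.687, -0.166]
contact_force: [-13.6, 1.8, 27.2]
opening: 0.001
```

Emit:
play_rows(
  steps=[
    {"claw":0,"tx":0,"ty":0,"tz":0,"ax":0,"ay":0,"az":0},
    {"claw":0,"tx":0,"ty":0,"tz":0,"ax":0,"ay":0,"az":0},
    {"claw":0,"tx":0,"ty":0,"tz":0,"ax":0,"ay":0,"az":0},
    {"claw":0,"tx":0,"ty":0,"tz":0,"ax":0,"ay":0,"az":0},
    {"claw":0,"tx":0,"ty":0,"tz":0,"ax":0,"ay":0,"az":0},
    {"claw":0,"tx":0,"ty":0,"tz":0,"ax":0,"ay":0,"az":0},
    {"claw":0,"tx":0,"ty":0,"tz":0,"ax":0,"ay":0,"az":0},
    {"claw":0,"tx":0,"ty":0,"tz":0,"ax":0,"ay":0,"az":0},
    {"claw":0,"tx":0,"ty":0,"tz":0,"ax":0,"ay":0,"az":0},
    {"claw":0,"tx":0,"ty":0,"tz":0,"ax":0,"ay":0,"az":0},
    {"claw":0,"tx":0,"ty":0,"tz":0,"ax":0,"ay":0,"az":0},
    {"claw":0,"tx":0,"ty":0,"tz":0,"ax":0,"ay":0,"az":0},
  ],
)

```text
time: 13.43
eef_pos: [0.4405, 0.0692, 0.0427]
tcp_rot: [-0.164, -0.687, 0.687, 0.167]
contact_force: [-14.8, 1.7, 27.2]
opening: 0.002
```

Emit:
play_rows(
  steps=[
    {"claw":0,"tx":0,"ty":-0.6,"tz":0,"ax":0,"ay":0,"az":0},
    {"claw":0,"tx":0,"ty":-1.2,"tz":0,"ax":0,"ay":0,"az":0},
    {"claw":0,"tx":0,"ty":-1.8,"tz":0,"ax":0,"ay":0,"az":0},
    {"claw":0,"tx":0,"ty":-2.4,"tz":0,"ax":0,"ay":0,"az":0},
    {"claw":0,"tx":0,"ty":-3,"tz":0,"ax":0,"ay":0,"az":0},
    {"claw":0,"tx":0,"ty":-4,"tz":0,"ax":0,"ay":0,"az":0},
    {"claw":0,"tx":0,"ty":-6,"tz":0,"ax":0,"ay":0,"az":0},
    {"claw":0,"tx":0,"ty":-9,"tz":0,"ax":0,"ay":0,"az":0},
    {"claw":0,"tx":0,"ty":-12,"tz":0,"ax":0,"ay":0,"az":0},
    {"claw":4.5,"tx":0,"ty":-15,"tz":0,"ax":0,"ay":0,"az":0},
    {"claw":4.5,"tx":0,"ty":-15,"tz":0,"ax":0,"ay":0,"az":0},
  ],
)

```text
time: 14.35
eef_pos: [0.444, 0.0687, 0.196]
tcp_rot: [0.17, 0.688, -0.687, -0.16]
contact_force: [0.6, -0.1, 0.8]
opening: 0.272
```

```bash
python3 - <<'E'
from h import *
look('scene','s5.png');P=np.load('last_scene.npz')['p'];a=cv2.resize(P[110:290,260:390],None,fx=3,fy=3,interpolation=cv2.INTER_CUBIC)
look('top','t5.png');P=np.load('last_top.npz')['p'];b=cv2.resize(P[145:285,175:275],None,fx=3.8,fy=3.8,interpolation=cv2.INTER_CUBIC)
h=max(a.shape[0],b.shape[0]);pad=lambda i:cv2.copyMakeBorder(i,0,h-i.shape[0],0,0,cv2.BORDER_CONSTANT)
cv2.imwrite('pics/s5b.png',np.hstack([pad(a),pad(b)]))
C=cloud('top'); M=(np.hypot(C[...,0]-.48,C[...,1]-.32)<.06)&(C[...,2]>.145)&(C[...,2]<.18); print('top',M.sum(),C[M].mean(0))
M=(np.hypot(C[...,0]-.48,C[...,1]-.31)<.06)&(C[...,2]>.028)&(C[...,2]<.04);Q=C[M][:,:2]
from scipy.optimize import least_squares
r=least_squares(lambda a:np.hypot(Q[:,0]-a[0],Q[:,1]-a[1])-.0275,[.48,.31],loss='soft_l1',f_scale=.002); print('pot',len(Q),r.x)
C=cloud('scene');M=(np.hypot(C[...,0]-.48,C[...,1]-.32)<.05)&(C[...,2]>.05)&(C[...,2]<.18);Q=C[M]
for lo in np.arange(.05,.16,.02):
    k=Q[(Q[:,2]>lo)&(Q[:,2]<lo+.02)]; print(lo.round(2),len(k),k.mean(0).round(4) if len(k) else '')
E
```

```text
top 46 [0.48112969 0.32974474 0.15862214]
pot 144 [0.48362026 0.33126402]
0.05 33 [0.4838 0.3251 0.0602]
0.07 34 [0.4839 0.3241 0.0794]
0.09 34 [0.4843 0.3245 0.1   ]
0.11 42 [0.4837 0.3245 0.1202]
0.13 35 [0.4836 0.324  0.1394]
0.15 48 [0.4831 0.3276 0.1579]
```

View pics/s5b.png

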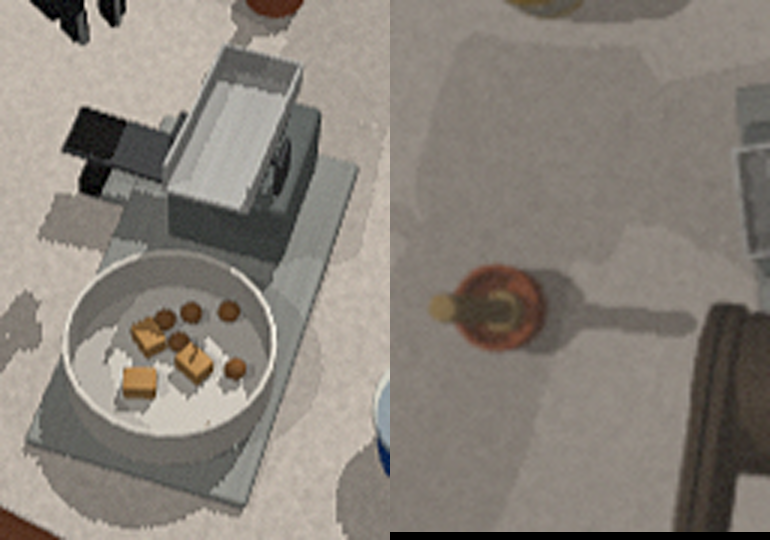

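The pedal is up, the tray is back and empty, and the stick stands upright in its pot. I can see five nuts; the sixth may be hidden, so I'll look from above.

```bash
python3 - <<'E'
from h import *
P=np.load('last_top.npz')['p'];cv2.imwrite('pics/t5b.png',cv2.resize(P[140:260,255:415],None,fx=5,fy=5,interpolation=cv2.INTER_CUBIC))
plan((.483,.33,.20),97)
plan((.483,.33,.112),97)
E
```

```text
t 14.45 pos [0.441  0.0689 0.1905] curyaw -117.0 open 0.449 F [-0.   0.6  0. ] q6 1.97
  SHIFT [  8.12  -0.95 -25.17] ROT [ 2.000e-02 -3.404e+01 -3.000e-01]
t 14.45 pos [0.441  0.0689 0.1905] curyaw -117.0 open 0.449 F [-0.   0.6  0. ] q6 1.97
  SHIFT [  8.16   7.85 -25.15] ROT [ 2.000e-02 -3.404e+01 -3.000e-01]
```

View pics/t5b.png

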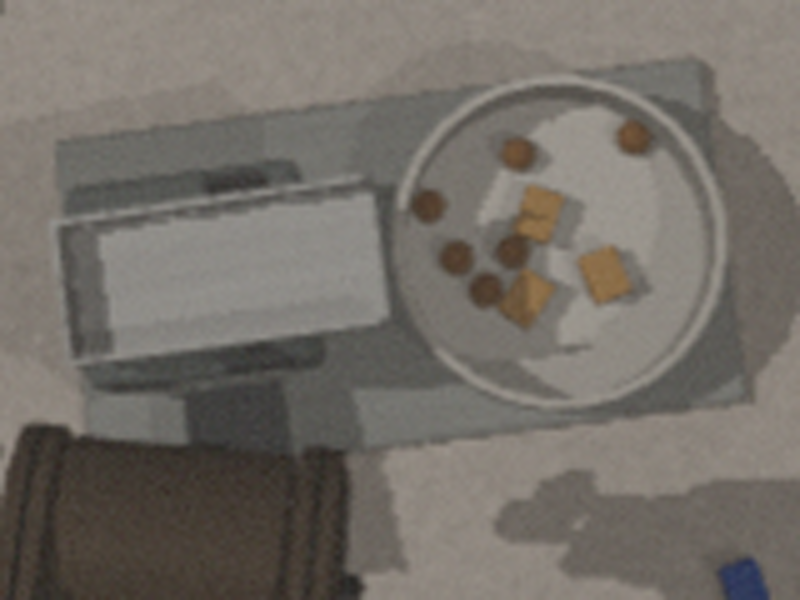

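All six nuts are in the bowl, at (517,153), (634,136), (428,206), (457,257), (513,250) and (487,290), along with the three pieces. On to the stick.

Emit:
play_rows(
  steps=[
    {"claw":5,"tx":0,"ty":-3,"tz":-1,"ax":0,"ay":-7,"az":0},
    {"claw":5,"tx":0.5,"ty":-5,"tz":-4,"ax":0,"ay":-14,"az":0},
    {"claw":5,"tx":1.5,"ty":-5,"tz":-7,"ax":0,"ay":-21,"az":0},
    {"claw":5,"tx":2.5,"ty":-5,"tz":-10,"ax":0,"ay":-28,"az":0},
    {"claw":5,"tx":3.5,"ty":-5,"tz":-13,"ax":0,"ay":-35,"az":0},
    {"claw":5,"tx":4.5,"ty":-5,"tz":-15,"ax":0,"ay":-42,"az":0},
    {"claw":5,"tx":5,"ty":-5,"tz":-17,"ax":0,"ay":-49,"az":0},
    {"claw":5,"tx":6,"ty":-5,"tz":-19,"ax":0,"ay":-56,"az":0},
    {"claw":5,"tx":6.5,"ty":-5,"tz":-21,"ax":0,"ay":-63,"az":0},
    {"claw":5,"tx":7,"ty":-5,"tz":-23,"ax":0,"ay":-70,"az":0},
    {"claw":5,"tx":8,"ty":-5,"tz":-25,"ax":0,"ay":-77,"az":0},
    {"claw":5,"tx":8.1,"ty":-5,"tz":-25.2,"ax":0,"ay":-84,"az":0},
  ],
)

```text
time: 15.45
eef_pos: [0.4812, 0.3327, 0.2359]
tcp_rot: [-0.341, 0.621, -0.62, 0.339]
contact_force: [-0.4, -0.0, 0.5]
opening: 0.582
```

Emit:
play_rows(
  steps=[
    {"claw":5,"tx":0,"ty":0,"tz":0,"ax":0,"ay":-7,"az":0},
    {"claw":5,"tx":0,"ty":0,"tz":0,"ax":0,"ay":-14,"az":0},
    {"claw":5,"tx":0,"ty":0,"tz":0,"ax":0,"ay":-21,"az":0},
    {"claw":5,"tx":0,"ty":0,"tz":0,"ax":0,"ay":-28,"az":0},
    {"claw":5,"tx":0,"ty":0,"tz":0,"ax":0,"ay":-35,"az":0},
    {"claw":5,"tx":0,"ty":0,"tz":0,"ax":0,"ay":-40,"az":0},
    {"claw":5,"tx":0,"ty":0,"tz":0,"ax":0,"ay":-40,"az":0},
    {"claw":5,"tx":0,"ty":0,"tz":0,"ax":0,"ay":-40,"az":0},
  ],
)

```text
time: 16.12
eef_pos: [0.4814, 0.3301, 0.2366]
tcp_rot: [0.53, -0.47, 0.469, -0.528]
contact_force: [-0.1, 0.4, -0.7]
opening: 0.585
```

```bash
python3 - <<'E'
from h import *
plan((.483,.330,.20),7)
look('wrist','w6.png'); print(w2px('wrist',[(.483,.33,.161),(.483,.33,.05)]))
C=cloud('wrist'); M=(C[...,2]>.152)&(C[...,2]<.17)&(np.hypot(C[...,0]-.483,C[...,1]-.33)<.03); print(M.sum(),C[M].mean(0),C[M].min(0),C[M].max(0))
M=(C[...,2]>.06)&(C[...,2]<.15)&(np.hypot(C[...,0]-.483,C[...,1]-.33)<.03); print(M.sum(),C[M].mean(0))
E
```

```text
t 16.1167 pos [0.4814 0.3301 0.2366] curyaw 6.8 open 0.585 F [-0.1  0.4 -0.7] q6 0.31
  SHIFT [0.03 3.66 0.16] ROT [ 0.15 -0.18  0.05]
[[316.46450402 204.77408776]
 [316.53269543 173.9667165 ]]
496 [0.48297244 0.33243071 0.16005817] [0.47419441 0.32296785 0.15212665] [0.49201745 0.34024347 0.16254808]
398 [0.48203594 0.33812665 0.11194659]
```

View pics/w6.png

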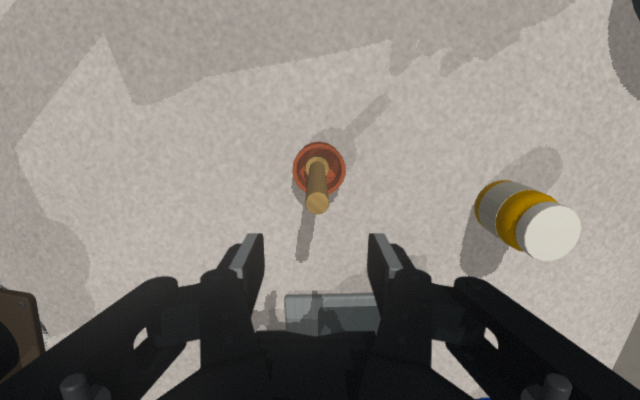

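The stick is at (317,202), centred between the jaws; the pot is at (319,168) and the jar well aside at (550,230).

Emit:
play_rows(
  grip_force=60,
  steps=[
    {"claw":5,"tx":-0.1,"ty":2,"tz":0.15,"ax":0,"ay":0,"az":0},
    {"claw":5,"tx":-0.1,"ty":5,"tz":0.15,"ax":0,"ay":0,"az":0},
    {"claw":5,"tx":-0.1,"ty":8,"tz":0.15,"ax":0,"ay":0,"az":0},
    {"claw":5,"tx":-0.1,"ty":11,"tz":0.15,"ax":0,"ay":0,"az":0},
    {"claw":5,"tx":-0.1,"ty":12.4,"tz":0.15,"ax":0,"ay":0,"az":0},
    {"claw":5,"tx":-0.1,"ty":12.4,"tz":0.15,"ax":0,"ay":0,"az":0},
    {"claw":1,"tx":-0.1,"ty":12.4,"tz":0.15,"ax":0,"ay":0,"az":0},
    {"claw":1,"tx":-0.1,"ty":12.4,"tz":0.15,"ax":0,"ay":0,"az":0},
    {"claw":1,"tx":-0.1,"ty":12.4,"tz":0.15,"ax":0,"ay":0,"az":0},
    {"claw":1,"tx":-0.1,"ty":12.4,"tz":0.15,"ax":0,"ay":0,"az":0},
    {"claw":1,"tx":-0.1,"ty":12.4,"tz":0.15,"ax":0,"ay":0,"az":0},
    {"claw":1,"tx":-0.1,"ty":12.4,"tz":0.15,"ax":0,"ay":0,"az":0},
  ],
)

```text
time: 17.17
eef_pos: [0.4845, 0.3322, 0.1163]
tcp_rot: [-0.528, 0.468, -0.469, 0.531]
contact_force: [-0.3, -0.1, 4.3]
opening: 0.193
```

```bash
python3 - <<'E'
from h import *
plan((.483,.330,.112),7);print(.0854*ctrl.get_state()['opening'])
E
```

```text
t 17.1667 pos [0.4845 0.3322 0.1163] curyaw 7.0 open 0.193 F [-0.3 -0.1  4.3] q6 0.31
  SHIFT [ 0.2   0.43 -0.18] ROT [-0.2  -0.04 -0.06]
0.016442057624721725
```

Emit:
play_rows(
  steps=[
    {"claw":1,"tx":0,"ty":-2,"tz":0,"ax":0,"ay":0,"az":0},
    {"claw":1,"tx":0,"ty":-5,"tz":0,"ax":0,"ay":0,"az":0},
    {"claw":1,"tx":0,"ty":-8,"tz":0,"ax":0,"ay":0,"az":0},
    {"claw":1,"tx":0,"ty":-11,"tz":0,"ax":0,"ay":0,"az":0},
    {"claw":1,"tx":0,"ty":-14,"tz":0,"ax":0,"ay":0,"az":0},
    {"claw":1,"tx":0,"ty":-17,"tz":0,"ax":0,"ay":0,"az":0},
    {"claw":1,"tx":0,"ty":-19.5,"tz":0,"ax":0,"ay":0,"az":0},
    {"claw":1,"tx":0,"ty":-19.5,"tz":0,"ax":0,"ay":0,"az":0},
    {"claw":1,"tx":0,"ty":-19.5,"tz":0,"ax":0,"ay":0,"az":0},
  ],
)

```text
time: 17.92
eef_pos: [0.4839, 0.3319, 0.3114]
tcp_rot: [-0.528, 0.468, -0.469, 0.531]
contact_force: [0.0, 0.3, -0.3]
opening: 0.194
```

```bash
python3 - <<'E'
from h import *
plan((.6018,-.1234,.31),7);print(.0854*ctrl.get_state()['opening'])
look('scene','s6.png')
E
```

```text
t 17.9167 pos [0.4839 0.3319 0.3114] curyaw 7.0 open 0.194 F [ 0.   0.3 -0.3] q6 0.31
  SHIFT [46.63  0.1   6.19] ROT [-0.22 -0.04 -0.07]
0.01653854189876381
```

View pics/s6.png

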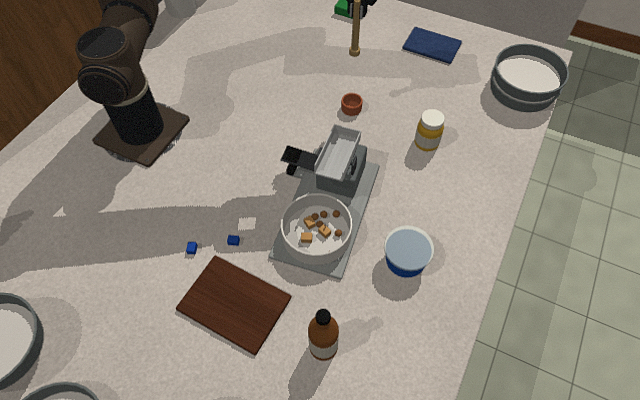

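The stick hangs upright in the gripper at (354,30), the pot at (352,104) is empty, and the bowl contents are unchanged.

Emit:
play_rows(
  steps=[
    {"claw":1,"tx":3,"ty":0,"tz":0.4,"ax":0,"ay":0,"az":0},
    {"claw":1,"tx":6.5,"ty":0,"tz":0.9,"ax":0,"ay":0,"az":0},
    {"claw":1,"tx":10,"ty":0,"tz":1.3,"ax":0,"ay":0,"az":0},
    {"claw":1,"tx":13.5,"ty":0,"tz":1.8,"ax":0,"ay":0,"az":0},
    {"claw":1,"tx":17,"ty":0,"tz":2.3,"ax":0,"ay":0,"az":0},
    {"claw":1,"tx":20.5,"ty":0,"tz":2.7,"ax":0,"ay":0,"az":0},
    {"claw":1,"tx":24,"ty":0,"tz":3.2,"ax":0,"ay":0,"az":0},
    {"claw":1,"tx":27.5,"ty":0,"tz":3.6,"ax":0,"ay":0,"az":0},
    {"claw":1,"tx":31,"ty":0,"tz":4.1,"ax":0,"ay":0,"az":0},
    {"claw":1,"tx":34.5,"ty":0,"tz":4.6,"ax":0,"ay":0,"az":0},
    {"claw":1,"tx":38,"ty":0,"tz":5,"ax":0,"ay":0,"az":0},
    {"claw":1,"tx":41,"ty":0,"tz":5.4,"ax":0,"ay":0,"az":0},
  ],
)

```text
time: 18.97
eef_pos: [0.5857, -0.0708, 0.306]
tcp_rot: [0.53, -0.471, 0.467, -0.528]
contact_force: [0.6, 0.1, -0.5]
opening: 0.194
```

Emit:
play_rows(
  steps=[
    {"claw":1,"tx":3,"ty":0,"tz":0.5,"ax":0,"ay":0,"az":0},
    {"claw":1,"tx":5.6,"ty":0,"tz":0.8,"ax":0,"ay":0,"az":0},
    {"claw":1,"tx":5.6,"ty":0,"tz":0.8,"ax":0,"ay":0,"az":0},
    {"claw":1,"tx":5.6,"ty":0,"tz":0.8,"ax":0,"ay":0,"az":0},
    {"claw":1,"tx":5.6,"ty":0,"tz":0.8,"ax":0,"ay":0,"az":0},
  ],
)

```text
time: 19.38
eef_pos: [0.6005, -0.1228, 0.307]
tcp_rot: [0.53, -0.47, 0.467, -0.529]
contact_force: [0.4, -0.1, -1.1]
opening: 0.194
```

```bash
python3 - <<'E'
from h import *
plan((.6018,-.1234,.132),7);print(.0854*ctrl.get_state()['opening'])
look('wrist','w7.png')
E
```

```text
t 19.3833 pos [ 0.6005 -0.1228  0.307 ] curyaw 7.0 open 0.194 F [ 0.4 -0.1 -1.1] q6 -0.49
  SHIFT [ 0.12 17.5   0.18] ROT [ 0.2  -0.05 -0.14]
0.01659109000420313
```

View pics/w7.png

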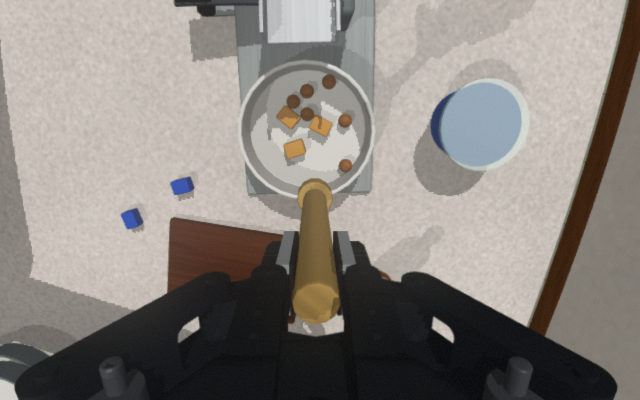

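Wrist view: the stick's foot at (315,193) is above the bowl's right part, with pieces at (288,117), (320,125), (294,149) and the nearest nut at (345,166). The spot below the foot is free, so I lower it.

Emit:
play_rows(
  steps=[
    {"claw":1,"tx":0,"ty":3,"tz":0.1,"ax":0,"ay":0,"az":0},
    {"claw":1,"tx":0,"ty":6,"tz":0.1,"ax":0,"ay":0,"az":0},
    {"claw":1,"tx":0,"ty":9,"tz":0.1,"ax":0,"ay":0,"az":0},
    {"claw":1,"tx":0,"ty":11.5,"tz":0.1,"ax":0,"ay":0,"az":0},
    {"claw":1,"tx":0,"ty":13.5,"tz":0.1,"ax":0,"ay":0,"az":0},
    {"claw":1,"tx":0,"ty":15,"tz":0.1,"ax":0,"ay":0,"az":0},
    {"claw":1,"tx":0,"ty":16,"tz":0.1,"ax":0,"ay":0,"az":0},
    {"claw":1,"tx":0,"ty":16.8,"tz":0.1,"ax":0,"ay":0,"az":0},
    {"claw":1,"tx":0,"ty":17.5,"tz":0.1,"ax":0,"ay":0,"az":0},
    {"claw":1,"tx":0,"ty":17.5,"tz":0.1,"ax":0,"ay":0,"az":0},
    {"claw":1,"tx":0,"ty":17.5,"tz":0.1,"ax":0,"ay":0,"az":0},
  ],
)

```text
time: 20.35
eef_pos: [0.6027, -0.1231, 0.1348]
tcp_rot: [-0.529, 0.468, -0.469, 0.53]
contact_force: [-0.1, 0.3, -0.6]
opening: 0.196
```

```bash
cat > stir.py <<'E'
from h import *
import sys
c=np.array([.5814,-.0833]); th0=np.radians(7)
s=ctrl.get_state(); d=s['eef_pos'][:2]-c
phi=np.degrees(np.arctan2(d[1],d[0]))-7
print('t',s['time'],'r',np.hypot(*d).round(4),'phi',phi.round(1),'z',s['eef_pos'][2].round(4),'F',s['contact_force'].round(1),'open',(s['opening']*85.4).round(1))
Rm=R.from_quat(s['tcp_rot']).as_matrix()
phi0=float(sys.argv[1]) if len(sys.argv)>1 else phi   # commanded start angle
for k in range(1,13):
    a=np.radians(phi0-10*k+7); t=c+.035*np.array([np.cos(a),np.sin(a)])
    sh=100*Rm.T@np.r_[t-s['eef_pos'][:2],0]; print(k,'tx',sh[0].round(2),'tz',sh[2].round(2))
E
python3 stir.py; python3 - <<'E'
from h import *
plan((.6018,-.1234,.132),7)
E
```

```text
t 20.35 pos [ 0.6027 -0.1231  0.1348] curyaw 7.0 open 0.196 F [-0.1  0.3 -0.6] q6 -0.49
  SHIFT [ 0.01  0.28 -0.09] ROT [-0.04 -0.01  0.02]Traceback (most recent call last):
  File "stir.py", line 6, in <module>
    print('t',s['time'],'r',np.hypot(*d).round(4),'phi',phi.round(1),'z',s['eef_pos'][2].round(4),'F',s['contact_force'].round(1),'open',(s['opening']*85.4).round(1))
                                                                                                                                         ^^^^^^^^^^^^^^^^^^^^^^^^^
AttributeError: 'float' object has no attribute 'round'
```

```bash
sed -i "s/(s\['opening'\]\*85.4).round(1)/round(s['opening']*85.4,1)/" stir.py; python3 stir.py -70
```

```text
t 20.35 r 0.0452 phi -68.9 z 0.1348 F [-0.1  0.3 -0.6] open 16.7
1 tx -0.77 tz -1.02
2 tx -0.71 tz -1.62
3 tx -0.77 tz -2.23
4 tx -0.92 tz -2.82
5 tx -1.18 tz -3.37
6 tx -1.53 tz -3.87
7 tx -1.96 tz -4.31
8 tx -2.46 tz -4.66
9 tx -3.02 tz -4.91
10 tx -3.6 tz -5.07
11 tx -4.21 tz -5.12
12 tx -4.82 tz -5.07
```

Emit:
play_rows(
  steps=[
    {"claw":1,"tx":0,"ty":0.25,"tz":-0.4,"ax":0,"ay":0,"az":0},
    {"claw":1,"tx":-0.3,"ty":0.25,"tz":-1.2,"ax":0,"ay":0,"az":0},
    {"claw":1,"tx":-0.6,"ty":0.25,"tz":-2,"ax":0,"ay":0,"az":0},
    {"claw":1,"tx":-0.9,"ty":0.25,"tz":-2.8,"ax":0,"ay":0,"az":0},
    {"claw":1,"tx":-1.2,"ty":0.25,"tz":-3.4,"ax":0,"ay":0,"az":0},
    {"claw":1,"tx":-1.5,"ty":0.25,"tz":-3.9,"ax":0,"ay":0,"az":0},
    {"claw":1,"tx":-2,"ty":0.25,"tz":-4.3,"ax":0,"ay":0,"az":0},
    {"claw":1,"tx":-2.5,"ty":0.25,"tz":-4.7,"ax":0,"ay":0,"az":0},
    {"claw":1,"tx":-3,"ty":0.25,"tz":-4.9,"ax":0,"ay":0,"az":0},
    {"claw":1,"tx":-3.6,"ty":0.25,"tz":-5.1,"ax":0,"ay":0,"az":0},
    {"claw":1,"tx":-4.2,"ty":0.25,"tz":-5.1,"ax":0,"ay":0,"az":0},
    {"claw":1,"tx":-4.8,"ty":0.25,"tz":-5.1,"ax":0,"ay":0,"az":0},
  ],
)

```text
time: 21.35
eef_pos: [0.5458, -0.0812, 0.1318]
tcp_rot: [0.53, -0.469, 0.469, -0.529]
contact_force: [0.8, -0.2, -0.3]
opening: 0.194
```

```bash
python3 stir.py -190;python3 -c "
from h import *
look('scene','s8.png');P=np.load('last_scene.npz')['p'];cv2.imwrite('pics/s8b.png',cv2.resize(P[100:280,240:400],None,fx=3.3,fy=3.3))"
```

```text
t 21.35 r 0.0356 phi 169.6 z 0.1318 F [ 0.8 -0.2 -0.3] open 16.6
1 tx -0.56 tz 0.22
2 tx -1.11 tz 0.47
3 tx -1.61 tz 0.82
4 tx -2.04 tz 1.25
5 tx -2.39 tz 1.75
6 tx -2.65 tz 2.31
7 tx -2.81 tz 2.9
8 tx -2.86 tz 3.5
9 tx -2.81 tz 4.11
10 tx -2.65 tz 4.7
11 tx -2.39 tz 5.25
12 tx -2.04 tz 5.75
```

View pics/s8b.png

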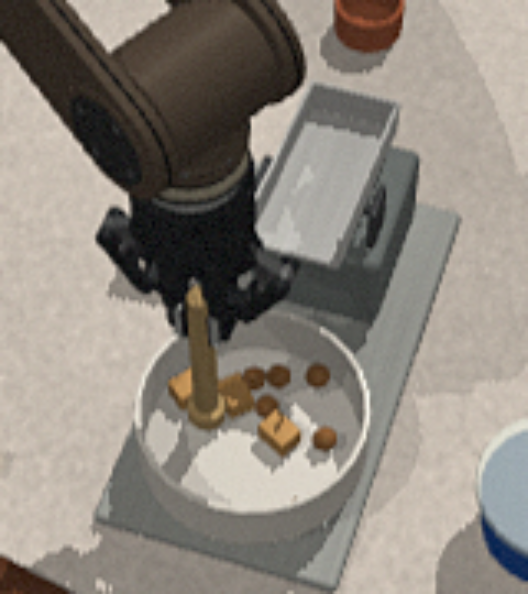

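The stick stirs upright with its foot at (206,412), pushing pieces ahead of it. Continuing.

Emit:
play_rows(
  steps=[
    {"claw":1,"tx":-0.6,"ty":0,"tz":0.2,"ax":0,"ay":0,"az":0},
    {"claw":1,"tx":-1.1,"ty":0,"tz":0.5,"ax":0,"ay":0,"az":0},
    {"claw":1,"tx":-1.6,"ty":0,"tz":0.8,"ax":0,"ay":0,"az":0},
    {"claw":1,"tx":-2,"ty":0,"tz":1.25,"ax":0,"ay":0,"az":0},
    {"claw":1,"tx":-2.4,"ty":0,"tz":1.75,"ax":0,"ay":0,"az":0},
    {"claw":1,"tx":-2.65,"ty":0,"tz":2.3,"ax":0,"ay":0,"az":0},
    {"claw":1,"tx":-2.8,"ty":0,"tz":2.9,"ax":0,"ay":0,"az":0},
    {"claw":1,"tx":-2.85,"ty":0,"tz":3.5,"ax":0,"ay":0,"az":0},
    {"claw":1,"tx":-2.8,"ty":0,"tz":4.1,"ax":0,"ay":0,"az":0},
    {"claw":1,"tx":-2.65,"ty":0,"tz":4.7,"ax":0,"ay":0,"az":0},
    {"claw":1,"tx":-2.4,"ty":0,"tz":5.25,"ax":0,"ay":0,"az":0},
    {"claw":1,"tx":-2.05,"ty":0,"tz":5.75,"ax":0,"ay":0,"az":0},
  ],
)

```text
time: 22.4
eef_pos: [0.6013, -0.0539, 0.1317]
tcp_rot: [-0.529, 0.469, -0.468, 0.53]
contact_force: [-0.9, 0.3, -1.3]
opening: 0.19
```

```bash
python3 stir.py 50
```

```text
t 22.4 r 0.0355 phi 48.9 z 0.1317 F [-0.9  0.3 -1.3] open 16.2
1 tx 0.42 tz 0.35
2 tx 0.92 tz 0.7
3 tx 1.48 tz 0.96
4 tx 2.07 tz 1.11
5 tx 2.67 tz 1.17
6 tx 3.28 tz 1.11
7 tx 3.87 tz 0.96
8 tx 4.42 tz 0.7
9 tx 4.92 tz 0.35
10 tx 5.36 tz -0.08
11 tx 5.71 tz -0.58
12 tx 5.96 tz -1.13
```

Emit:
play_rows(
  steps=[
    {"claw":1,"tx":0.4,"ty":0,"tz":0.35,"ax":0,"ay":0,"az":0},
    {"claw":1,"tx":0.9,"ty":0,"tz":0.7,"ax":0,"ay":0,"az":0},
    {"claw":1,"tx":1.5,"ty":0,"tz":0.95,"ax":0,"ay":0,"az":0},
    {"claw":1,"tx":2.05,"ty":0,"tz":1.1,"ax":0,"ay":0,"az":0},
    {"claw":1,"tx":2.65,"ty":0,"tz":1.15,"ax":0,"ay":0,"az":0},
    {"claw":1,"tx":3.3,"ty":0,"tz":1.1,"ax":0,"ay":0,"az":0},
    {"claw":1,"tx":3.85,"ty":0,"tz":0.95,"ax":0,"ay":0,"az":0},
    {"claw":1,"tx":4.4,"ty":0,"tz":0.7,"ax":0,"ay":0,"az":0},
    {"claw":1,"tx":4.9,"ty":0,"tz":0.35,"ax":0,"ay":0,"az":0},
    {"claw":1,"tx":5.35,"ty":0,"tz":-0.1,"ax":0,"ay":0,"az":0},
    {"claw":1,"tx":5.7,"ty":0,"tz":-0.6,"ax":0,"ay":0,"az":0},
    {"claw":1,"tx":5.95,"ty":0,"tz":-1.15,"ax":0,"ay":0,"az":0},
  ],
)

```text
time: 23.4
eef_pos: [0.5945, -0.1144, 0.1312]
tcp_rot: [0.53, -0.471, 0.467, -0.529]
contact_force: [-2.0, 2.5, 0.3]
opening: 0.195
```

```bash
python3 stir.py -70;python3 -c "
from h import *
look('scene','s9.png');P=np.load('last_scene.npz')['p'];cv2.imwrite('pics/s9b.png',cv2.resize(P[100:280,240:400],None,fx=3.3,fy=3.3))"
```

```text
t 23.4 r 0.0337 phi -74.1 z 0.1312 F [-2.   2.5  0.3] open 16.7
1 tx 0.2 tz -0.32
2 tx 0.26 tz -0.92
3 tx 0.21 tz -1.53
4 tx 0.05 tz -2.12
5 tx -0.21 tz -2.67
6 tx -0.56 tz -3.17
7 tx -0.99 tz -3.6
8 tx -1.49 tz -3.96
9 tx -2.04 tz -4.21
10 tx -2.63 tz -4.37
11 tx -3.24 tz -4.42
12 tx -3.85 tz -4.37
```

View pics/s9b.png

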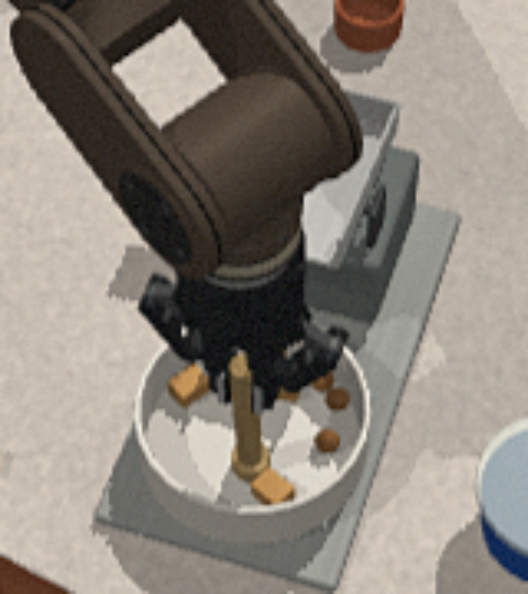

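After one turn, one piece lies by the foot at (272,488) and the stick is still upright. Continuing the second turn.

Emit:
play_rows(
  steps=[
    {"claw":1,"tx":0.2,"ty":0,"tz":-0.4,"ax":0,"ay":0,"az":0},
    {"claw":1,"tx":0.25,"ty":0,"tz":-0.95,"ax":0,"ay":0,"az":0},
    {"claw":1,"tx":0.2,"ty":0,"tz":-1.55,"ax":0,"ay":0,"az":0},
    {"claw":1,"tx":0.05,"ty":0,"tz":-2.1,"ax":0,"ay":0,"az":0},
    {"claw":1,"tx":-0.2,"ty":0,"tz":-2.7,"ax":0,"ay":0,"az":0},
    {"claw":1,"tx":-0.55,"ty":0,"tz":-3.2,"ax":0,"ay":0,"az":0},
    {"claw":1,"tx":-1,"ty":0,"tz":-3.6,"ax":0,"ay":0,"az":0},
    {"claw":1,"tx":-1.5,"ty":0,"tz":-3.95,"ax":0,"ay":0,"az":0},
    {"claw":1,"tx":-2.05,"ty":0,"tz":-4.2,"ax":0,"ay":0,"az":0},
    {"claw":1,"tx":-2.65,"ty":0,"tz":-4.35,"ax":0,"ay":0,"az":0},
    {"claw":1,"tx":-3.25,"ty":0,"tz":-4.4,"ax":0,"ay":0,"az":0},
    {"claw":1,"tx":-3.85,"ty":0,"tz":-4.35,"ax":0,"ay":0,"az":0},
  ],
)

```text
time: 24.45
eef_pos: [0.5483, -0.0813, 0.1319]
tcp_rot: [-0.529, 0.469, -0.469, 0.53]
contact_force: [0.1, 0.3, -0.7]
opening: 0.194
```

```bash
python3 stir.py -190
```

```text
t 24.45 r 0.0332 phi 169.5 z 0.1319 F [ 0.1  0.3 -0.7] open 16.5
1 tx -0.59 tz -0.03
2 tx -1.15 tz 0.23
3 tx -1.65 tz 0.58
4 tx -2.08 tz 1.01
5 tx -2.43 tz 1.51
6 tx -2.69 tz 2.06
7 tx -2.84 tz 2.65
8 tx -2.9 tz 3.26
9 tx -2.84 tz 3.87
10 tx -2.69 tz 4.46
11 tx -2.43 tz 5.01
12 tx -2.08 tz 5.51
```

Emit:
play_rows(
  steps=[
    {"claw":1,"tx":-0.6,"ty":0,"tz":0,"ax":0,"ay":0,"az":0},
    {"claw":1,"tx":-1.15,"ty":0,"tz":0.25,"ax":0,"ay":0,"az":0},
    {"claw":1,"tx":-1.65,"ty":0,"tz":0.6,"ax":0,"ay":0,"az":0},
    {"claw":1,"tx":-2.1,"ty":0,"tz":1,"ax":0,"ay":0,"az":0},
    {"claw":1,"tx":-2.45,"ty":0,"tz":1.5,"ax":0,"ay":0,"az":0},
    {"claw":1,"tx":-2.7,"ty":0,"tz":2.05,"ax":0,"ay":0,"az":0},
    {"claw":1,"tx":-2.85,"ty":0,"tz":2.65,"ax":0,"ay":0,"az":0},
    {"claw":1,"tx":-2.9,"ty":0,"tz":3.25,"ax":0,"ay":0,"az":0},
    {"claw":1,"tx":-2.85,"ty":0,"tz":3.85,"ax":0,"ay":0,"az":0},
    {"claw":1,"tx":-2.7,"ty":0,"tz":4.45,"ax":0,"ay":0,"az":0},
    {"claw":1,"tx":-2.45,"ty":0,"tz":5,"ax":0,"ay":0,"az":0},
    {"claw":1,"tx":-2.1,"ty":0,"tz":5.5,"ax":0,"ay":0,"az":0},
  ],
)

```text
time: 25.45
eef_pos: [0.5902, -0.0576, 0.1315]
tcp_rot: [0.542, -0.475, 0.459, -0.52]
contact_force: [-2.0, -5.5, -1.2]
opening: 0.194
```

```bash
python3 stir.py 50
```

```text
t 25.45 r 0.0271 phi 64.0 z 0.1315 F [-2.  -5.5 -1.2] open 16.6
1 tx 0.2 tz 1.49
2 tx 0.7 tz 1.84
3 tx 1.26 tz 2.09
4 tx 1.85 tz 2.25
5 tx 2.46 tz 2.29
6 tx 3.06 tz 2.24
7 tx 3.65 tz 2.08
8 tx 4.2 tz 1.81
9 tx 4.7 tz 1.46
10 tx 5.13 tz 1.03
11 tx 5.48 tz 0.53
12 tx 5.73 tz -0.03
```

The pose lags about 1 cm behind the command here, so I look before going on.

```bash
python3 -c "
from h import *
s=ctrl.get_state();print(s['eef_pos'],s['qpos'],s['dq'].round(3),s['contact_force'],s['wrist_torque'],R.from_quat(s['tcp_rot']).as_matrix().round(3))
look('scene','s10.png');P=np.load('last_scene.npz')['p'];a=cv2.resize(P[80:280,220:420],None,fx=2,fy=2,interpolation=cv2.INTER_CUBIC)
look('wrist','w10.png');b=cv2.resize(np.load('last_wrist.npz')['p'],(400,250))
look('top','t10.png');P=np.load('last_top.npz')['p'];c=cv2.resize(P[130:270,240:420],(400,311))
b=np.vstack([b,c[:150]]);
cv2.imwrite('pics/s10b.png',np.hstack([a,b]));s=ctrl.get_state();print(s['eef_pos'],s['contact_force'])"
```

```text
[ 0.59022416 -0.05762744  0.13154364] [-0.26115237  0.2277865   1.84024456 -0.01875432  1.10691771 -0.38093427] [-0.022  0.178 -0.197  0.043 -0.129 -0.019] [-2.03432347 -5.48446885 -1.21627728] [-1.19541153  1.59860943  0.10945662] [[ 0.128 -0.036  0.991]
 [-0.992 -0.008  0.128]
 [ 0.003 -0.999 -0.037]]
[ 0.59729122 -0.05759256  0.1310147 ] [-8.10031179 -7.17315373  3.33747531]
```

View pics/s10b.png

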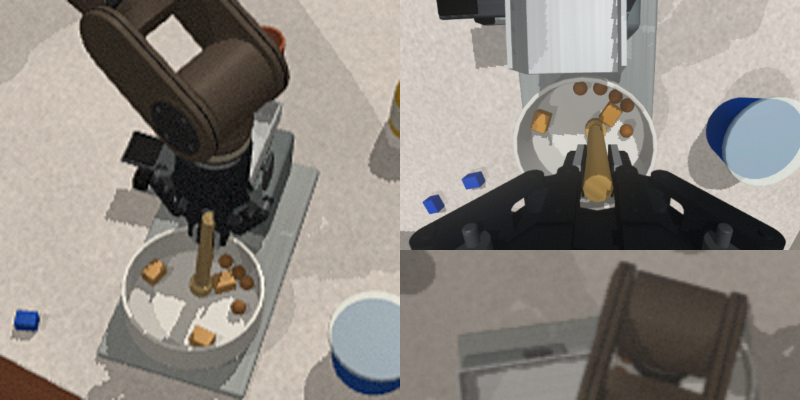

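View pics/w10.png

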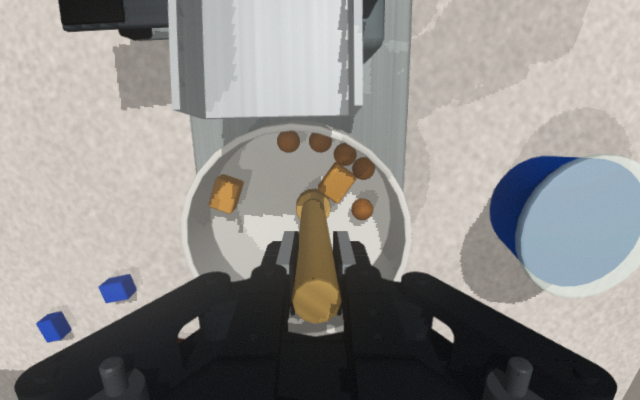

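The foot is pinching a piece at (337,182) against two nuts and the wall. I'll tighten the circle there and carry on clockwise.

Emit:
play_rows(
  steps=[
    {"claw":1,"tx":0.9,"ty":0,"tz":-0.6,"ax":0,"ay":0,"az":0},
    {"claw":1,"tx":1.1,"ty":0,"tz":-0.7,"ax":0,"ay":0,"az":0},
    {"claw":1,"tx":1.5,"ty":0,"tz":-0.6,"ax":0,"ay":0,"az":0},
    {"claw":1,"tx":2,"ty":0,"tz":-0.4,"ax":0,"ay":0,"az":0},
    {"claw":1,"tx":2.5,"ty":0,"tz":-0.2,"ax":0,"ay":0,"az":0},
    {"claw":1,"tx":3.1,"ty":0,"tz":-0.1,"ax":0,"ay":0,"az":0},
    {"claw":1,"tx":3.8,"ty":0,"tz":0,"ax":0,"ay":0,"az":0},
    {"claw":1,"tx":4.5,"ty":0,"tz":-0.1,"ax":0,"ay":0,"az":0},
    {"claw":1,"tx":5.1,"ty":0,"tz":-0.5,"ax":0,"ay":0,"az":0},
    {"claw":1,"tx":5.5,"ty":0,"tz":-0.9,"ax":0,"ay":0,"az":0},
    {"claw":1,"tx":5.7,"ty":0,"tz":-1.2,"ax":0,"ay":0,"az":0},
    {"claw":1,"tx":5.7,"ty":0,"tz":-1.2,"ax":0,"ay":0,"az":0},
  ],
)

```text
time: 26.6
eef_pos: [0.5947, -0.1132, 0.1317]
tcp_rot: [0.529, -0.469, 0.469, -0.529]
contact_force: [-0.4, -0.2, -1.5]
opening: 0.193
```

```bash
sed -i 's/c+.035/c+.030/' stir.py; python3 stir.py -70; python3 -c "
from h import *
s=ctrl.get_state();print(R.from_quat(s['tcp_rot']).as_matrix().round(3))
look('scene','s11.png');P=np.load('last_scene.npz')['p'];a=cv2.resize(P[80:280,240:390],None,fx=2,fy=2,interpolation=cv2.INTER_CUBIC)
look('wrist','w11.png');b=cv2.resize(np.load('last_wrist.npz')['p'],(480,300))
b=np.vstack([b,b[:100]]);
cv2.imwrite('pics/s11b.png',np.hstack([a,b]))"
```

```text
t 26.6 r 0.0327 phi -72.9 z 0.1317 F [-0.4 -0.2 -1.5] open 16.5
1 tx -0.17 tz -0.44
2 tx -0.12 tz -0.96
3 tx -0.17 tz -1.48
4 tx -0.3 tz -1.99
5 tx -0.52 tz -2.46
6 tx -0.82 tz -2.89
7 tx -1.19 tz -3.26
8 tx -1.62 tz -3.56
9 tx -2.09 tz -3.78
10 tx -2.6 tz -3.92
11 tx -3.12 tz -3.97
12 tx -3.64 tz -3.92
[[ 0.12  -0.001  0.993]
 [-0.993  0.     0.12 ]
 [-0.    -1.    -0.001]]
```

View pics/s11b.png

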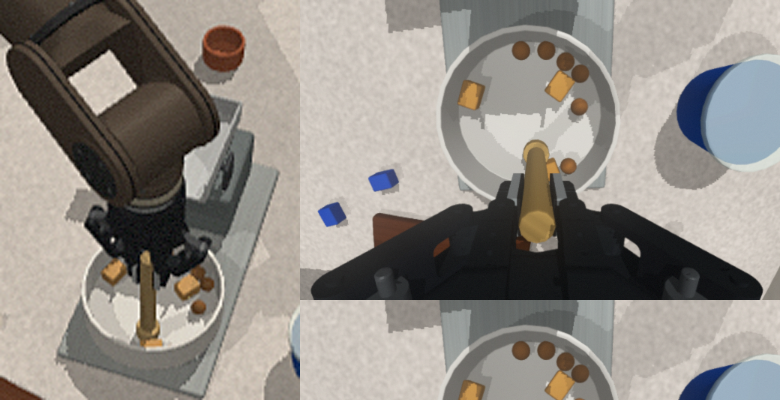

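The stick is free again. All six nuts and three pieces are visible in the bowl. I'll do one more, slightly tighter turn so that two clean full turns are certain.

Emit:
play_rows(
  steps=[
    {"claw":1,"tx":-0.1,"ty":0,"tz":-0.5,"ax":0,"ay":0,"az":0},
    {"claw":1,"tx":-0.1,"ty":0,"tz":-1,"ax":0,"ay":0,"az":0},
    {"claw":1,"tx":-0.2,"ty":0,"tz":-1.5,"ax":0,"ay":0,"az":0},
    {"claw":1,"tx":-0.3,"ty":0,"tz":-2,"ax":0,"ay":0,"az":0},
    {"claw":1,"tx":-0.5,"ty":0,"tz":-2.5,"ax":0,"ay":0,"az":0},
    {"claw":1,"tx":-0.8,"ty":0,"tz":-2.9,"ax":0,"ay":0,"az":0},
    {"claw":1,"tx":-1.2,"ty":0,"tz":-3.25,"ax":0,"ay":0,"az":0},
    {"claw":1,"tx":-1.6,"ty":0,"tz":-3.55,"ax":0,"ay":0,"az":0},
    {"claw":1,"tx":-2.1,"ty":0,"tz":-3.8,"ax":0,"ay":0,"az":0},
    {"claw":1,"tx":-2.6,"ty":0,"tz":-3.9,"ax":0,"ay":0,"az":0},
    {"claw":1,"tx":-3.1,"ty":0,"tz":-3.95,"ax":0,"ay":0,"az":0},
    {"claw":1,"tx":-3.6,"ty":0,"tz":-3.9,"ax":0,"ay":0,"az":0},
  ],
)

```text
time: 27.7
eef_pos: [0.5523, -0.0809, 0.1318]
tcp_rot: [-0.529, 0.469, -0.469, 0.529]
contact_force: [0.7, 0.5, -0.9]
opening: 0.194
```

```bash
sed -i 's/c+.030/c+.027/' stir.py; python3 stir.py -190
```

```text
t 27.7 r 0.0292 phi 168.3 z 0.1318 F [ 0.7  0.5 -0.9] open 16.6
1 tx -0.33 tz 0.32
2 tx -0.76 tz 0.52
3 tx -1.15 tz 0.79
4 tx -1.48 tz 1.12
5 tx -1.75 tz 1.51
6 tx -1.95 tz 1.94
7 tx -2.07 tz 2.39
8 tx -2.11 tz 2.86
9 tx -2.07 tz 3.33
10 tx -1.95 tz 3.78
11 tx -1.75 tz 4.21
12 tx -1.48 tz 4.59
```

Emit:
play_rows(
  steps=[
    {"claw":1,"tx":-0.4,"ty":0,"tz":0.25,"ax":0,"ay":0,"az":0},
    {"claw":1,"tx":-0.75,"ty":0,"tz":0.5,"ax":0,"ay":0,"az":0},
    {"claw":1,"tx":-1.15,"ty":0,"tz":0.8,"ax":0,"ay":0,"az":0},
    {"claw":1,"tx":-1.5,"ty":0,"tz":1.1,"ax":0,"ay":0,"az":0},
    {"claw":1,"tx":-1.75,"ty":0,"tz":1.5,"ax":0,"ay":0,"az":0},
    {"claw":1,"tx":-1.95,"ty":0,"tz":1.95,"ax":0,"ay":0,"az":0},
    {"claw":1,"tx":-2.05,"ty":0,"tz":2.4,"ax":0,"ay":0,"az":0},
    {"claw":1,"tx":-2.1,"ty":0,"tz":2.85,"ax":0,"ay":0,"az":0},
    {"claw":1,"tx":-2.05,"ty":0,"tz":3.3,"ax":0,"ay":0,"az":0},
    {"claw":1,"tx":-1.95,"ty":0,"tz":3.8,"ax":0,"ay":0,"az":0},
    {"claw":1,"tx":-1.75,"ty":0,"tz":4.2,"ax":0,"ay":0,"az":0},
    {"claw":1,"tx":-1.5,"ty":0,"tz":4.6,"ax":0,"ay":0,"az":0},
  ],
)

```text
time: 28.7
eef_pos: [0.5955, -0.0616, 0.1315]
tcp_rot: [0.531, -0.469, 0.468, -0.528]
contact_force: [-3.7, -3.0, 2.0]
opening: 0.194
```

```bash
python3 stir.py 50
```

```text
t 28.7 r 0.0259 phi 50.0 z 0.1315 F [-3.7 -3.   2. ] open 16.5
1 tx 0.25 tz 0.4
2 tx 0.64 tz 0.67
3 tx 1.06 tz 0.87
4 tx 1.52 tz 0.99
5 tx 1.99 tz 1.03
6 tx 2.45 tz 0.99
7 tx 2.91 tz 0.87
8 tx 3.34 tz 0.67
9 tx 3.72 tz 0.4
10 tx 4.05 tz 0.07
11 tx 4.32 tz -0.32
12 tx 4.52 tz -0.74
```

Emit:
play_rows(
  steps=[
    {"claw":1,"tx":0.3,"ty":0,"tz":0.2,"ax":0,"ay":0,"az":0},
    {"claw":1,"tx":0.65,"ty":0,"tz":0.4,"ax":0,"ay":0,"az":0},
    {"claw":1,"tx":1.1,"ty":0,"tz":0.6,"ax":0,"ay":0,"az":0},
    {"claw":1,"tx":1.5,"ty":0,"tz":0.7,"ax":0,"ay":0,"az":0},
    {"claw":1,"tx":2,"ty":0,"tz":0.75,"ax":0,"ay":0,"az":0},
    {"claw":1,"tx":2.45,"ty":0,"tz":0.75,"ax":0,"ay":0,"az":0},
    {"claw":1,"tx":2.9,"ty":0,"tz":0.7,"ax":0,"ay":0,"az":0},
    {"claw":1,"tx":3.35,"ty":0,"tz":0.55,"ax":0,"ay":0,"az":0},
    {"claw":1,"tx":3.7,"ty":0,"tz":0.35,"ax":0,"ay":0,"az":0},
    {"claw":1,"tx":4.05,"ty":0,"tz":0.05,"ax":0,"ay":0,"az":0},
    {"claw":1,"tx":4.3,"ty":0,"tz":-0.3,"ax":0,"ay":0,"az":0},
    {"claw":1,"tx":4.5,"ty":0,"tz":-0.75,"ax":0,"ay":0,"az":0},
  ],
)

```text
time: 29.7
eef_pos: [0.594, -0.107, 0.1318]
tcp_rot: [-0.529, 0.469, -0.469, 0.529]
contact_force: [-0.1, -0.5, -0.7]
opening: 0.195
```

```bash
python3 stir.py -70|head -1; python3 -c "
from h import *
look('scene','s12.png');P=np.load('last_scene.npz')['p'];a=cv2.resize(P[80:280,240:390],None,fx=2,fy=2,interpolation=cv2.INTER_CUBIC)
look('wrist','w12.png');b=cv2.resize(np.load('last_wrist.npz')['p'],(480,300))
b=np.vstack([b,b[:100]]);
cv2.imwrite('pics/s12b.png',np.hstack([a,b]))"
```

```text
t 29.7 r 0.0268 phi -69.0 z 0.1318 F [-0.1 -0.5 -0.7] open 16.6
```

View pics/s12b.png

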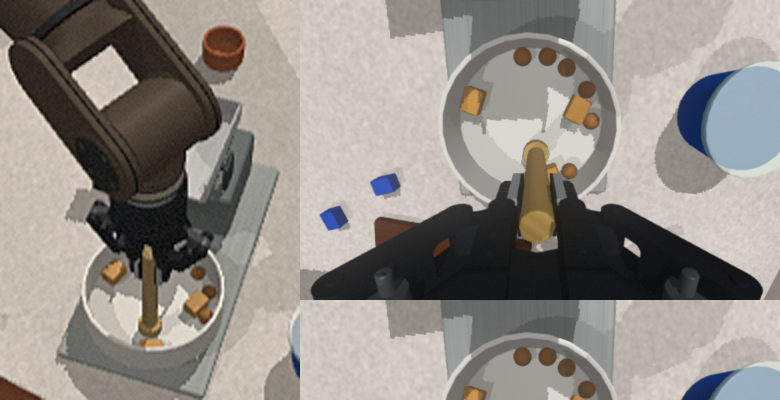

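Three clockwise turns are swept with the foot low, and everything is still in the bowl. Now I return the stick.

Emit:
play_rows(
  steps=[
    {"claw":1,"tx":0,"ty":-2,"tz":0,"ax":0,"ay":0,"az":0},
    {"claw":1,"tx":0,"ty":-5,"tz":0,"ax":0,"ay":0,"az":0},
    {"claw":1,"tx":0,"ty":-8,"tz":0,"ax":0,"ay":0,"az":0},
    {"claw":1,"tx":0,"ty":-11,"tz":0,"ax":0,"ay":0,"az":0},
    {"claw":1,"tx":0,"ty":-14,"tz":0,"ax":0,"ay":0,"az":0},
    {"claw":1,"tx":0,"ty":-17,"tz":0,"ax":0,"ay":0,"az":0},
    {"claw":1,"tx":0,"ty":-18,"tz":0,"ax":0,"ay":0,"az":0},
    {"claw":1,"tx":0,"ty":-18,"tz":0,"ax":0,"ay":0,"az":0},
    {"claw":1,"tx":0,"ty":-18,"tz":0,"ax":0,"ay":0,"az":0},
  ],
)

```text
time: 30.55
eef_pos: [0.5941, -0.1065, 0.311]
tcp_rot: [0.53, -0.469, 0.469, -0.529]
contact_force: [-1.0, -0.2, -1.0]
opening: 0.194
```

```bash
python3 -c "
from h import *
plan((.484,.332,.31),7)"
```

```text
t 30.55 pos [ 0.5941 -0.1065  0.311 ] curyaw 7.0 open 0.194 F [-1.  -0.2 -1. ] q6 -0.47
  SHIFT [-44.86   0.12  -5.6 ] ROT [ 0.02 -0.03 -0.01]
```

Emit:
play_rows(
  steps=[
    {"claw":1,"tx":-3,"ty":0,"tz":-0.4,"ax":0,"ay":0,"az":0},
    {"claw":1,"tx":-6.5,"ty":0,"tz":-0.8,"ax":0,"ay":0,"az":0},
    {"claw":1,"tx":-10,"ty":0,"tz":-1.3,"ax":0,"ay":0,"az":0},
    {"claw":1,"tx":-13.5,"ty":0,"tz":-1.7,"ax":0,"ay":0,"az":0},
    {"claw":1,"tx":-17,"ty":0,"tz":-2.1,"ax":0,"ay":0,"az":0},
    {"claw":1,"tx":-20.5,"ty":0,"tz":-2.6,"ax":0,"ay":0,"az":0},
    {"claw":1,"tx":-24,"ty":0,"tz":-3,"ax":0,"ay":0,"az":0},
    {"claw":1,"tx":-27.5,"ty":0,"tz":-3.4,"ax":0,"ay":0,"az":0},
    {"claw":1,"tx":-31,"ty":0,"tz":-3.9,"ax":0,"ay":0,"az":0},
    {"claw":1,"tx":-34.5,"ty":0,"tz":-4.3,"ax":0,"ay":0,"az":0},
    {"claw":1,"tx":-38,"ty":0,"tz":-4.7,"ax":0,"ay":0,"az":0},
    {"claw":1,"tx":-41,"ty":0,"tz":-5.1,"ax":0,"ay":0,"az":0},
  ],
)

```text
time: 31.55
eef_pos: [0.4918, 0.2958, 0.3078]
tcp_rot: [0.531, -0.47, 0.467, -0.528]
contact_force: [0.6, 0.2, -0.3]
opening: 0.194
```

Emit:
play_rows(
  steps=[
    {"claw":1,"tx":-2.5,"ty":0,"tz":-0.3,"ax":0,"ay":0,"az":0},
    {"claw":1,"tx":-3.8,"ty":0,"tz":-0.5,"ax":0,"ay":0,"az":0},
    {"claw":1,"tx":-3.8,"ty":0,"tz":-0.5,"ax":0,"ay":0,"az":0},
    {"claw":1,"tx":-3.8,"ty":0,"tz":-0.5,"ax":0,"ay":0,"az":0},
    {"claw":1,"tx":-3.8,"ty":0,"tz":-0.5,"ax":0,"ay":0,"az":0},
    {"claw":1,"tx":-3.8,"ty":0,"tz":-0.5,"ax":0,"ay":0,"az":0},
  ],
)

```text
time: 32.05
eef_pos: [0.4848, 0.3299, 0.3113]
tcp_rot: [0.529, -0.469, 0.469, -0.529]
contact_force: [0.4, 0.1, -0.4]
opening: 0.193
```

```bash
python3 -c "
from h import *
plan((.484,.332,.15),7); plan((.484,.332,.117),7)
look('wrist','w13.png'); C=cloud('wrist'); M=(C[...,2]>.027)&(C[...,2]<.045)&(np.hypot(C[...,0]-.483,C[...,1]-.33)<.05)
Q=C[M][:,:2]
from scipy.optimize import least_squares
print(len(Q),least_squares(lambda a:np.hypot(Q[:,0]-a[0],Q[:,1]-a[1])-.0275,[.484,.331],loss='soft_l1',f_scale=.002).x)
look('scene','s13.png')
p=np.load('last_wrist.npz')['p'];a=np.load('last_scene.npz')['p']
cv2.imwrite('pics/s13b.png',np.hstack([cv2.resize(p[60:360,160:480],None,fx=1.25,fy=1.25),cv2.resize(a[0:140,290:430],(375,375))]))"
```

```text
t 32.05 pos [0.4848 0.3299 0.3113] curyaw 6.9 open 0.193 F [ 0.4  0.1 -0.4] q6 0.31
  SHIFT [-0.23 16.13 -0.04] ROT [ 0.04 -0.14  0.04]
t 32.05 pos [0.4848 0.3299 0.3113] curyaw 6.9 open 0.193 F [ 0.4  0.1 -0.4] q6 0.31
  SHIFT [-0.23 19.43 -0.04] ROT [ 0.04 -0.14  0.04]
510 [0.48510236 0.33175231]
```

View pics/s13b.png

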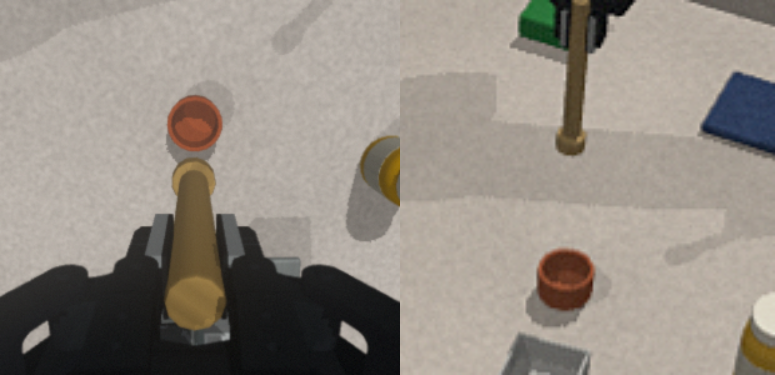

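```bash
python3 -c "
from h import *
a=cv2.imread('pics/w7.png');b=cv2.imread('pics/w13.png')
cv2.imwrite('pics/cmp.png',np.hstack([cv2.resize(i[150:340,260:370],None,fx=3,fy=3) for i in(a,b)]))
C=cloud('wrist');L=np.load('last_wrist.npz');hsv=cv2.cvtColor(L['p'],cv2.COLOR_BGR2HSV)
T=(C-L['pos'])@R.from_quat(L['rot']).as_matrix()
M=(hsv[...,1]>80)&(hsv[...,0]>10)&(hsv[...,0]<30)&(np.abs(T[...,0])<.04)&(np.abs(T[...,2])<.03)&(T[...,1]<.13)
Q=T[M]
for lo in np.arange(-.06,.12,.01):
    k=Q[(Q[:,1]>lo)&(Q[:,1]<lo+.01)]
    if len(k)>3: print(lo.round(2),len(k),'x min/med',k[:,0].min().round(4),np.median(k[:,0]).round(4),k[:,0].max().round(4),'z',np.median(k[:,2]).round(4),k[:,2].min().round(4),k[:,2].max().round(4))
S=cloud('scene');Ls=np.load('last_scene.npz');hs=cv2.cvtColor(Ls['p'],cv2.COLOR_BGR2HSV)
M=(np.hypot(S[...,0]-.485,S[...,1]-.33)<.04)&(S[...,2]>.19)&(S[...,2]<.29)
Q=S[M]
for lo in np.arange(.19,.29,.01):
    k=Q[(Q[:,2]>lo)&(Q[:,2]<lo+.01)]
    if len(k)>3:print(lo.round(2),len(k),np.median(k,0).round(4),k.max(0).round(4))
"
```

```text
-0.05 1938 x min/med -0.0099 -0.0024 0.0083 z 0.0013 -0.0077 0.0103
-0.04 514 x min/med -0.01 -0.0077 0.0095 z 0.0013 -0.0083 0.011
-0.03 382 x min/med -0.009 -0.0073 -0.0018 z 0.0009 -0.0072 0.0095
-0.02 312 x min/med -0.0087 -0.0069 -0.0011 z 0.0009 -0.0072 0.0095
-0.01 248 x min/med -0.0079 -0.0064 -0.0014 z 0.0009 -0.0071 0.0094
0.0 203 x min/med -0.0072 -0.0059 0.0007 z 0.0009 -0.0075 0.0095
0.01 175 x min/med -0.0069 -0.0053 0.0003 z 0.0008 -0.0077 0.0088
0.02 141 x min/med -0.0062 -0.0049 0.0008 z 0.0003 -0.0076 0.0086
0.03 125 x min/med -0.0057 -0.0044 0.0013 z 0.0008 -0.0077 0.0086
0.04 104 x min/med -0.0052 -0.0038 0.0011 z 0.0002 -0.0075 0.0084
0.05 98 x min/med -0.0048 -0.0031 0.0032 z 0.0007 -0.0081 0.0086
0.06 82 x min/med -0.0042 -0.0028 0.0047 z 0.0004 -0.0084 0.0089
0.07 73 x min/med -0.0036 -0.0023 0.0051 z -0.0 -0.008 0.0092
0.08 62 x min/med -0.0032 -0.0018 0.0051 z 0.001 -0.0084 0.0089
0.09 415 x min/med -0.0069 -0.0008 0.0143 z -0.0001 -0.0127 0.0132
0.1 33 x min/med -0.0069 -0.0057 -0.0 z 0.0006 -0.0114 0.0094
0.2 17 [0.4882 0.3123 0.2059] [0.4975 0.3227 0.2099]
0.21 58 [0.488  0.314  0.2161] [0.4984 0.3342 0.22  ]
0.22 29 [0.4881 0.3167 0.2237] [0.4969 0.3281 0.23  ]
0.23 25 [0.4873 0.3177 0.2354] [0.4941 0.3226 0.2388]
0.24 22 [0.4868 0.3185 0.2452] [0.4932 0.3252 0.2498]
0.25 26 [0.4867 0.3175 0.2555] [0.493  0.3261 0.2597]
0.26 26 [0.4876 0.3185 0.2653] [0.4932 0.3262 0.2696]
0.27 22 [0.4876 0.3195 0.2742] [0.4929 0.3247 0.2797]
0.28 31 [0.4864 0.3194 0.2864] [0.4927 0.3287 0.2893]
```

View pics/cmp.png

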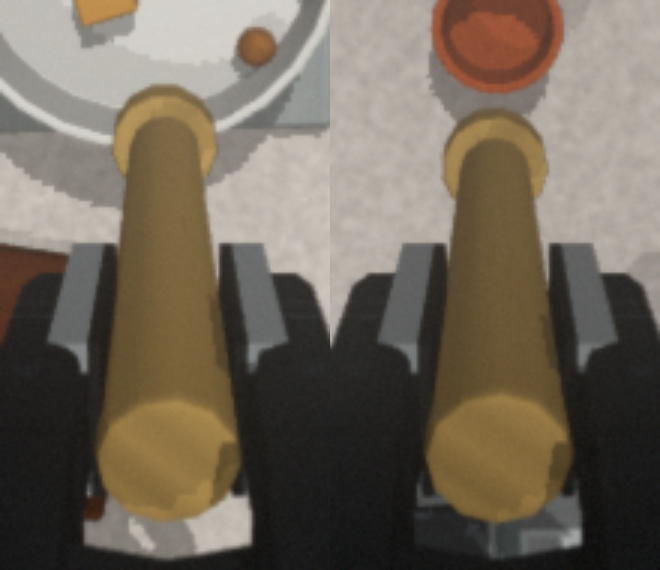

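Comparing the two wrist crops, the foot moved about 3° in the pads (toward tool +x) during the pinch. I'll tilt the tool 3° so the stick hangs vertical again, then lower it.

Emit:
play_rows(
  steps=[
    {"claw":1,"tx":-0.3,"ty":0,"tz":0,"ax":0,"ay":0,"az":3},
    {"claw":1,"tx":-0.3,"ty":2,"tz":0,"ax":0,"ay":0,"az":3},
    {"claw":1,"tx":-0.3,"ty":5,"tz":0,"ax":0,"ay":0,"az":3},
    {"claw":1,"tx":-0.3,"ty":8,"tz":0,"ax":0,"ay":0,"az":3},
    {"claw":1,"tx":-0.3,"ty":11,"tz":0,"ax":0,"ay":0,"az":3},
    {"claw":1,"tx":-0.3,"ty":13,"tz":0,"ax":0,"ay":0,"az":3},
    {"claw":1,"tx":-0.3,"ty":14.5,"tz":0,"ax":0,"ay":0,"az":3},
    {"claw":1,"tx":-0.3,"ty":14.5,"tz":0,"ax":0,"ay":0,"az":3},
    {"claw":1,"tx":-0.3,"ty":14.5,"tz":0,"ax":0,"ay":0,"az":3},
    {"claw":1,"tx":-0.3,"ty":14.5,"tz":0,"ax":0,"ay":0,"az":3},
  ],
)

```text
time: 32.98
eef_pos: [0.4851, 0.3342, 0.1684]
tcp_rot: [-0.516, 0.482, -0.455, 0.542]
contact_force: [0.3, 0.4, 0.5]
opening: 0.191
```

```bash
python3 -c "
from h import *
plan((.4845,.333,.117))
look('scene','s14.png');p=look('wrist','w14.png')[0];a=np.load('last_scene.npz')['p']
C=cloud('wrist');L=np.load('last_wrist.npz');hsv=cv2.cvtColor(L['p'],cv2.COLOR_BGR2HSV)
M=(hsv[...,1]>80)&(hsv[...,0]>10)&(hsv[...,0]<30)&(np.hypot(C[...,0]-.4845,C[...,1]-.332)<.03);Q=C[M]
for lo in np.arange(.07,.18,.02):
    k=Q[(Q[:,2]>lo)&(Q[:,2]<lo+.01)]
    if len(k)>3: print(lo.round(2),len(k),k.max(0).round(4),np.median(k,0).round(4))
cv2.imwrite('pics/s14b.png',np.hstack([cv2.resize(p[60:360,160:480],None,fx=1.25,fy=1.25),cv2.resize(a[40:140,300:400],(375,375))]))"
```

```text
t 32.9833 pos [0.4851 0.3342 0.1684] curyaw 6.9 open 0.191 F [0.3 0.4 0.5] q6 0.26
  SHIFT [ 0.38  5.13 -0.08] ROT [-0.14  0.   -3.04]
0.07 427 [0.4999 0.3471 0.08  ] [0.4846 0.3401 0.0755]
0.09 72 [0.4948 0.342  0.0997] [0.4853 0.3407 0.0946]
0.11 97 [0.4951 0.342  0.1199] [0.4847 0.3405 0.1153]
0.13 125 [0.4944 0.3419 0.14  ] [0.4853 0.3406 0.135 ]
0.15 175 [0.4938 0.342  0.16  ] [0.4853 0.3406 0.1553]
0.17 262 [0.4946 0.3421 0.18  ] [0.4853 0.3406 0.1752]
```

View pics/s14b.png

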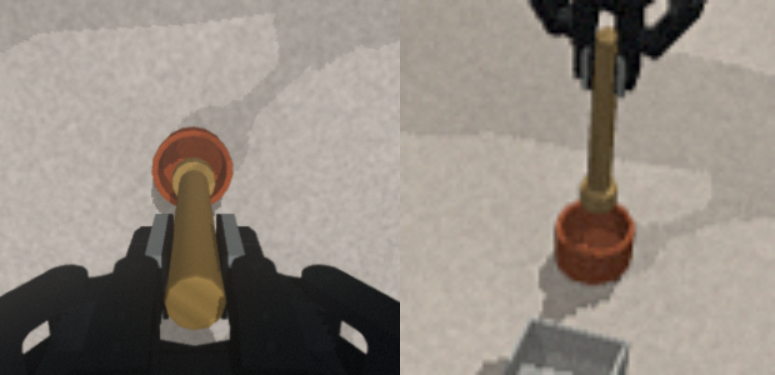

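The stick is vertical (its edge keeps the same y from z 0.09 to 0.17) and its foot is over the pot's opening at (193,178). Lowering it.

Emit:
play_rows(
  steps=[
    {"claw":1,"tx":0.1,"ty":1,"tz":0,"ax":0,"ay":0,"az":0},
    {"claw":1,"tx":0.2,"ty":2.3,"tz":0,"ax":0,"ay":0,"az":0},
    {"claw":1,"tx":0.3,"ty":3.5,"tz":0,"ax":0,"ay":0,"az":0},
    {"claw":1,"tx":0.35,"ty":4.4,"tz":0,"ax":0,"ay":0,"az":0},
    {"claw":1,"tx":0.35,"ty":4.8,"tz":0,"ax":0,"ay":0,"az":0},
    {"claw":1,"tx":0.35,"ty":5.1,"tz":0,"ax":0,"ay":0,"az":0},
    {"claw":1,"tx":0.35,"ty":5.2,"tz":0,"ax":0,"ay":0,"az":0},
    {"claw":1,"tx":0.35,"ty":5.2,"tz":0,"ax":0,"ay":0,"az":0},
    {"claw":1,"tx":0.35,"ty":5.2,"tz":0,"ax":0,"ay":0,"az":0},
  ],
)

```text
time: 33.83
eef_pos: [0.4837, 0.3335, 0.1151]
tcp_rot: [-0.518, 0.483, -0.454, 0.541]
contact_force: [-2.5, -0.9, 4.1]
opening: 0.193
```

Foot contact reads 4 N. Release.

Emit:
play_rows(
  steps=[
    {"claw":2.2,"tx":0,"ty":0,"tz":0,"ax":0,"ay":0,"az":0},
    {"claw":2.2,"tx":0,"ty":0,"tz":0,"ax":0,"ay":0,"az":0},
    {"claw":2.6,"tx":0,"ty":0,"tz":0,"ax":0,"ay":0,"az":0},
    {"claw":3,"tx":0,"ty":0,"tz":0,"ax":0,"ay":0,"az":0},
    {"claw":4,"tx":0,"ty":0,"tz":0,"ax":0,"ay":0,"az":0},
    {"claw":5,"tx":0,"ty":0,"tz":0,"ax":0,"ay":0,"az":0},
    {"claw":5,"tx":0,"ty":0,"tz":0,"ax":0,"ay":0,"az":0},
    {"claw":5,"tx":0,"ty":0,"tz":0,"ax":0,"ay":0,"az":0},
  ],
)

```text
time: 34.5
eef_pos: [0.4841, 0.3335, 0.1147]
tcp_rot: [-0.517, 0.482, -0.455, 0.542]
contact_force: [-0.8, -1.0, 0.3]
opening: 0.585
```

```bash
python3 -c "
from h import *
plan((.4845,.333,.117))
look('scene','s15.png');p=look('wrist','w15.png')[0];a=np.load('last_scene.npz')['p']
cv2.imwrite('pics/s15b.png',np.hstack([cv2.resize(p[60:360,160:480],None,fx=1.25,fy=1.25),cv2.resize(a[40:140,300:400],(375,375))]))"
```

```text
t 34.5 pos [0.4841 0.3335 0.1147] curyaw 7.0 open 0.585 F [-0.8 -1.   0.3] q6 0.26
  SHIFT [ 0.04 -0.23  0.03] ROT [-0.01  0.   -3.  ]
```

View pics/s15b.png

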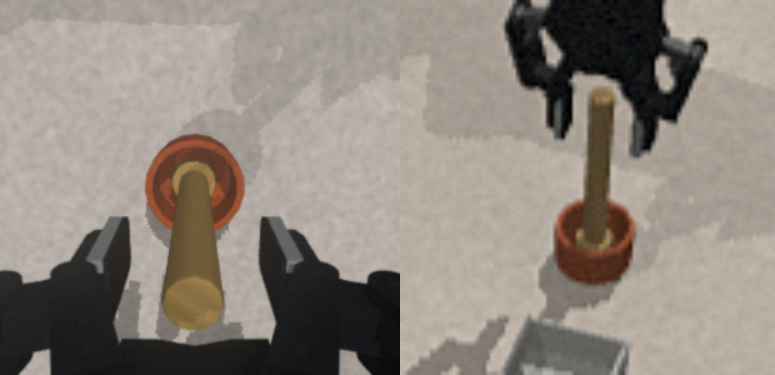

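The stick stands free in the pot, jaws clear on both sides. I back off straight up and away.

Emit:
play_rows(
  steps=[
    {"claw":5,"tx":-0.1,"ty":-2,"tz":0,"ax":0,"ay":0,"az":0},
    {"claw":5,"tx":-0.25,"ty":-5,"tz":0,"ax":0,"ay":0,"az":0},
    {"claw":5,"tx":-0.4,"ty":-8,"tz":0,"ax":0,"ay":0,"az":0},
    {"claw":5,"tx":-0.6,"ty":-11,"tz":0,"ax":0,"ay":0,"az":0},
    {"claw":5,"tx":-0.7,"ty":-14,"tz":0,"ax":0,"ay":0,"az":0},
    {"claw":5,"tx":-3,"ty":-15,"tz":0,"ax":0,"ay":0,"az":-3},
    {"claw":5,"tx":-6,"ty":-15,"tz":0,"ax":0,"ay":0,"az":-3},
    {"claw":5,"tx":-9.5,"ty":-15,"tz":0,"ax":0,"ay":0,"az":-3},
    {"claw":5,"tx":-12,"ty":-15,"tz":0,"ax":0,"ay":0,"az":-3},
    {"claw":5,"tx":-12,"ty":-15,"tz":0,"ax":0,"ay":0,"az":-3},
    {"claw":5,"tx":-12,"ty":-15,"tz":0,"ax":0,"ay":0,"az":-3},
  ],
)

```text
time: 35.52
eef_pos: [0.47, 0.4455, 0.2705]
tcp_rot: [0.53, -0.468, 0.468, -0.53]
contact_force: [0.5, -0.6, 0.0]
opening: 0.584
```

```bash
python3 -c "
from h import *
plan((.4845,.333,.117))
look('top','t16.png');C=cloud('top');M=(np.hypot(C[...,0]-.4845,C[...,1]-.332)<.05)&(C[...,2]>.15)&(C[...,2]<.17);print(M.sum(),C[M].mean(0))
look('scene','s16.png');b=np.load('last_top.npz')['p'];a=np.load('last_scene.npz')['p']
cv2.imwrite('pics/s16b.png',np.hstack([cv2.resize(b[140:270,180:420],None,fx=1.8,fy=1.8),cv2.resize(a[50:290,250:450],(195,234))]))
cv2.imwrite('pics/s16c.png',cv2.resize(a[40:290,240:450],None,fx=2.4,fy=2.4));cv2.imwrite('pics/t16c.png',cv2.resize(b[140:270,180:420],None,fx=3.3,fy=3.3))"
```

```text
t 35.5167 pos [0.47   0.4455 0.2705] curyaw 7.1 open 0.584 F [ 0.5 -0.6  0. ] q6 0.48
  SHIFT [11.34 15.35  0.06] ROT [0.02 0.   0.03]
42 [0.48279851 0.3312239  0.16048395]
```

View pics/s16c.png

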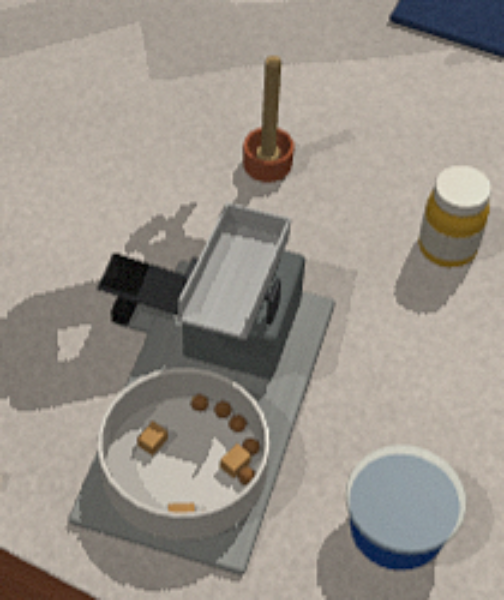

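View pics/t16c.png

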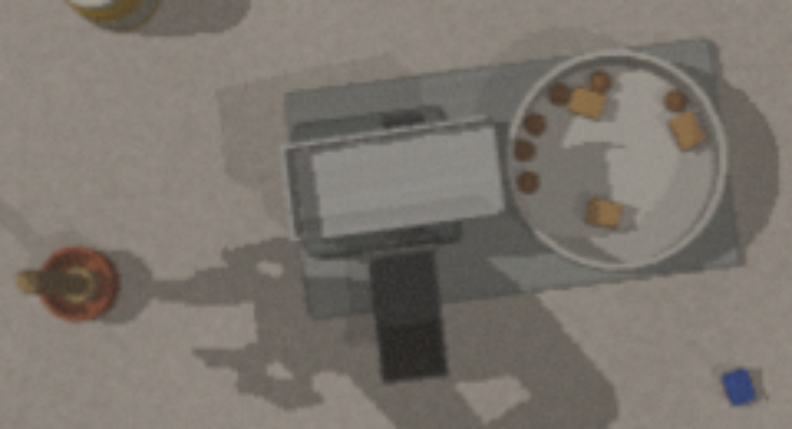

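Both views agree: three pieces and six nuts in the bowl, tray empty, pedal up, stick upright in its pot, bystanders in place. Handing in.

```bash
python3 -c "
from plant import ctrl
print(ctrl.sign_off())"
```

```text
the job is handed in; nothing more can be done
None
```

The job is done and handed in at about 35.6 s.

- **Bowl:** All three shortbread pieces present on the board went into the bowl. I held the pedal at its stop for over 1.5 s, and all six nuts rolled out. It then sprang back up.
- **Stirring:** I stirred clockwise for about three turns with the foot about 4 mm above the bowl floor. The task asked for two; I added one because part of the second turn was on a tighter circle.
- **Last checks:** The top and scene pictures show three pieces and six nuts in the bowl, the tray empty and the pedal up. The stick stands upright and free in its pot. The bottle, jar and tub were never touched.

Two things did not go cleanly:
- **Pedal force:** The wrist force briefly read about 51 N with the fingertips at the stop, then about 31 N once I eased off. That was the fingers, not the gripper's body, and it stayed below the 120 N wrist limit.
- **Pinch while stirring:** In the second turn a piece was pinched against nuts and the wall, which twisted the stick about 3° in the grip. I tightened the circle to about 2 cm there, and corrected the tilt before putting the stick back.

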